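Clear the paper wads from under the bench riser into the bin and shut it

ROBOT

A 6-joint arm with a two-finger parallel gripper is mounted at the origin on the work surface. World frame = base frame: x ahead of the robot, y to its left, z up, the work surface at z = 0. Lengths are in m, angles in rad, forces in N, time in s.
With the tool pointing down it reaches from about 0.25 to 0.85 m from the base axis. Payload 12.5 kg.
Tool frame: the origin (TCP) lies on the centre line of the jaws, within the pads' length; the fingertips stand 11 mm ahead of it and the grasp point (between the pads) lies 8 mm behind it (r.tip_extent is the distance from the TCP to the fingertips, in m); z points along the fingers, y is the line along which they close (so a half turn about z gives the same grasp; the last joint's range is limited). The gripper opens to 93 mm and grips with 3 to 60 N. Pads are 15 mm wide; open, the fingers measure 128 mm over their backs; the gripper's body (75 mm by 188 mm) begins 65 mm behind the grasp point.
Start: joints at [1.05, 0.351, 1.652, -0, 1.139, -0.085], TCP at [0.232, 0.499, 0.23] pointing down, gripper open.
Joint ranges: [-2.75, 2.75], [-0.79, 2.1], [0.01, 2.65], [-1.57, 4.71], [0.07, 3.14], [-2.87, 2.87]. Speed limits (rad/s): [2.22, 2.22, 2.79, 3.14, 3.14, 3.14].

INTERFACE

Orientations are given as a unit quaternion [x, y, z, w].
In Python, from plant import r gives the robot as it stands. The module is installed in compiled form; this text tells all that it offers.
- The arm moves only by the tool play_rows, never from a script. Its argument "steps" is a list of rows, each an object of numbers: "fingers": the closure, from 0 (fully open) to 1 (shut); "tx", "ty", "tz": the shift along the tool's x, y, z in cm; "rx", "ry", "rz": the turn, a rotation vector about the tool's x, y, z in rad. In form: [{"fingers": .., "tx": .., "ty": .., "tz": .., "rx": .., "ry": .., "rz": ..}, ...]. A call has 1 to 5 rows; each row shifts and turns the commanded pose from where the row before left it, along the tool's axes as they then stand; what a row does not reach is not made up. A row lasts 1/8 s, in which the tool goes at most 62.5 mm and 10.7 degrees, less where a joint would pass 70% of its speed; a pose out of reach is approached as far as the arm can. A call with a gripper value outside its range is refused whole. The fingers move at their own pace and stop on an object; "squeeze" is the grip in N (left out, the last holds). Time passes only in rows, so rows that do not move let the fingers close. It gives the time, the measured TCP pose, the force, the opening and the grip force at its end, in the units of the state.
- r.get_obs(): the state, without advancing time (a new reading comes with each control period).
- r.snapshot(name): name is "scene" or "side" or "wrist"; returns (picture, depth): 480x640x3 uint8, blue, green, red; 480x640 float32, m along the optical axis (not along the pixel's ray), 0 where there is no reading.
- r.camera_model(name): a dict with "fx", "fy", "cx", "cy" (pixels), "cam_to_world" (4x4, takes a point from camera to world coordinates). Camera axes: x right, y up, looking along -z (the intrinsics and any distortion apply to the point x, -y, -z); pixel columns grow to the right and rows downward; lengths in m; the calibration is good to about 2 mm. A picture is of the moment at which its call begins: read the wrist's pose just before it. camera_model takes no time and is no camera call; for the wrist camera it gives the pose at the moment of the call.
- r.hand_in(): hands the job in; it is judged then, once.
Trained networks look in the newest picture that a camera, given by its name, has taken for a name from the list of things; names that differ only in an ending like _2 or _b are one class to them, and where a whole thing is asked for, a point or a joint stands for the part that bears it (a point fixed in the world has none). Each returns a list of dicts, best first, with "p" (0 to 1); they miss things now and then, are a little off and sometimes report something else, mostly with a low value. They report only what shows in the picture. A call takes as long as a camera call.
- r.trace(camera, thing): "pixels" (480x640 bool, what is visible of it) and "extent" ([centre column, centre row, width, height] in pixels, round what is visible of it).
The state is a dict: "time_s": time; "joint_positions": joint angles; "joint_velocities": joint speeds; "joint_efforts": joint torques, N m; "tcp_pos": TCP position; "orientation": TCP orientation; "wrist_force": force on the tool from outside, world axes, zero at the start; "wrist_torque": the same for the moment, N m; "finger_gap": opening from 0.0 (shut) to 1.0 (fully open); "grasp_force": force on a finger pad.
Only numpy, scipy, OpenCV 4.12 (cv2) and the standard library are available. Lean on these libraries where they do the work, as an engineer would, in place of code of your own. Each camera call takes 0.05 s, during which the arm holds its last target. There are 200 camera calls.

TASK

Take the two crumpled paper wads out from under the clear riser shelf, put both in the open waste bin and then shut the bin's lid fully. Leave the little jar standing where it is under the riser, and do not disturb the tube rack or the wash bottle.

Things in the scene. Friction and masses are not known exactly. Their poses are not given: they have to be found in the camera images.
- riser: Clear acrylic riser, fixed (mm): 6 mm shelf plate, 160 deep (x) by 400 wide (y), underside 165 above the desk, on 6 mm side panels at y=+-180, x=50 to 160; open in front and behind. Origin: on the desk below the middle of the front edge; x points under the shelf, away from the robot; y along the edge; z up. Wads and jar stand under the plate in a row, 15 to 32 behind the edge, about 85 apart.
- round_wad_center (a point): Centre of the roundish crumpled paper wad (rigid, about 38 mm across, 37 mm high, faceted, 11 to 21 g), 19 mm above its underside; any yaw.
- long_wad_center (a point): Centre of the elongated crumpled paper wad (rigid, about 60 mm long, 30 mm wide, 30 mm high, 13 to 25 g), 15 mm above its underside. Its x axis runs along its length, which at the start points within about 25 degrees of the riser's x.
- jar: Bystander: small amber glass jar with a white cap, 38 mm diameter, 62 mm high, standing under the riser in line with the wads (any of the three places). Origin at the centre of its underside.
- bin: Grey open-topped waste bin, fixed to the desk: 150 mm (x) by 190 mm (y) outside, 120 mm high, walls 4 mm. Origin at the centre of its underside, z up; the lid is hinged on its +x rim (the side away from the robot).
- lid (a joint): Angle of the bin's flat 6 mm lid, 150 mm from hinge to free edge, 190 mm wide (rad): 0 is shut, level on the rim; about 1.57 upright; 1.9 at most; starts open at 1.4 to 1.75. A stiff hinge holds it wherever it is left; about 1 N at the edge moves it. On its outer face, mid-width and 120 mm from the hinge, a black knob under 35 mm wide stands 35 mm proud.
- lid_hinge (a point): Middle of the lid's hinge line, at the bin's +x rim; the line runs along the bin's y.
- wash_bottle: Bystander: white wash bottle, 66 mm diameter, 160 mm high to its cap, with a thin bent spout to 225 mm. Origin at the centre of its underside.
- tube_rack: Bystander: red tube rack, 90 by 190 mm, 46 mm high with its tubes. Origin at the centre of its underside, long side along its y.

How it is judged:
On the way:
1. both wads are in the bin, the lid still open (x of round_wad_center in the frame of bin between -0.075 and 0.075 m and y of round_wad_center in the frame of bin between -0.095 and 0.095 m and z of each of round_wad_center, long_wad_center in the frame of bin below 0.115 m and x of long_wad_center in the frame of bin between -0.075 and 0.075 m and y of long_wad_center in the frame of bin between -0.095 and 0.095 m and value of joint lid above 0.5 rad), for 0.2 s.
At the end, for the whole second after the job is handed in: Both wads lie inside the bin below its rim, the lid is shut to within 0.08 rad (about 12 mm at its free edge), and the jar (upright), wash bottle and tube rack are within 20 mm of where they began (x of round_wad_center in the frame of bin between -0.075 and 0.075 m and y of round_wad_center in the frame of bin between -0.095 and 0.095 m and z of each of round_wad_center, long_wad_center in the frame of bin below 0.115 m and x of long_wad_center in the frame of bin between -0.075 and 0.075 m and y of long_wad_center in the frame of bin between -0.095 and 0.095 m and value of joint lid below 0.08 rad and linear speed of jar below 0.02 m/s and angle between jar's own z axis and vertical below 0.1 rad and distance of each of jar, wash_bottle, tube_rack from where it was at the start of the episode below 0.02 m); the robot touches nothing.
It fails at once if the jar is tipped over or shifted more than 20 mm (angle between jar's own z axis and vertical above 0.5 rad or distance of jar from where it was at the start of the episode above 0.02 m).
It fails at once if the wash bottle or the tube rack is shifted more than 20 mm (distance of any of wash_bottle, tube_rack from where it was at the start of the episode above 0.02 m).
It also fails if it takes over 70 s, if anything falls off the work surface, if the arm or the gripper's body presses on something with over 40 N, if the wrist force passes 120 N, or if a joint passes its speed limit or range.

## Working session

There is one attempt and no reset: what is moved stays moved. The work goes in short steps, Python scripts to look and compute and a tool call to move; the robot and the scene stay as the last step left them, time stands still between calls to the robot, and variables do not carry over. Pictures are saved under pics/ and viewed, at most 10 in all, crops included, and the job is handed in when it is done.

Besides the shell and the picture viewer there is one more tool, called in YAML: its name, and indented under it one key for each argument. play_rows: Moves the arm, as the interface text tells. Its arguments: {"type":"object","properties":{"steps":{"type":"array"},"squeeze":{"type":"number"}},"required":["steps"]}

```bash
mkdir -p pics; cat > h.py <<'E'
import numpy as np, cv2
from plant import r
def cloud(name, depth, mask=None):
    m=r.camera_model(name); v,u=np.nonzero((depth>0) if mask is None else (mask&(depth>0)))
    d=depth[v,u]; P=np.c_[(u-m['cx'])/m['fx']*d,-(v-m['cy'])/m['fy']*d,-d,np.ones(len(d))]
    return (np.array(m['cam_to_world'])@P.T).T[:,:3]
E
python3 - <<'E'
from h import *
ims=[]
for c in ['scene','side']:
    im,d=r.snapshot(c); ims.append(im); np.save(c+'.npy',d)
    cv2.imwrite(f'pics/{c}0.png',im); print(c,np.array(r.camera_model(c)['cam_to_world']).round(3).tolist())
    for t in ['riser','round_wad_center','long_wad_center','jar','bin','lid','wash_bottle','tube_rack']:
        L=r.trace(c,t)
        for o in L[:2]:
            if o['p']<.2: continue
            P=cloud(c,d,o['pixels'])
            if len(P): print(t,round(o['p'],2),np.round(o['extent']),len(P),'med',np.median(P,0).round(3),'lo',np.percentile(P,3,axis=0).round(3),'hi',np.percentile(P,97,axis=0).round(3))
print(r.get_obs())
E
```

```text
scene [[0.606, 0.744, -0.281, 0.234], [-0.796, 0.563, -0.224, -0.214], [-0.009, 0.359, 0.933, 1.192], [0.0, 0.0, 0.0, 1.0]]
riser 0.93 [305. 188. 184. 142.] 11883 med [0.618 0.152 0.171] lo [ 0.541 -0.024  0.167] hi [0.702 0.342 0.192]
round_wad_center 0.8 [326. 241.  17.  22.] 212 med [0.578 0.071 0.034] lo [0.566 0.056 0.009] hi [0.595 0.089 0.04 ]
long_wad_center 0.55 [262. 215.  24.  24.] 323 med [0.549 0.237 0.027] lo [0.52  0.225 0.007] hi [0.578 0.253 0.033]
jar 0.81 [292. 229.  12.  24.] 306 med [0.555 0.151 0.058] lo [0.542 0.138 0.005] hi [0.574 0.171 0.066]
bin 0.92 [480. 354. 150. 131.] 10373 med [ 0.571 -0.345  0.036] lo [ 0.452 -0.429  0.   ] hi [ 0.61  -0.248  0.267]
lid 0.87 [503. 326.  98.  77.] 2181 med [ 0.593 -0.342  0.226] lo [ 0.578 -0.428  0.127] hi [ 0.628 -0.253  0.27 ]
wash_bottle 0.85 [474. 243.  45.  41.] 1241 med [ 0.749 -0.205  0.121] lo [ 0.736 -0.232  0.013] hi [ 0.779 -0.176  0.218]
tube_rack 0.69 [158. 221.  76.  72.] 2912 med [0.382 0.429 0.032] lo [0.338 0.344 0.002] hi [0.427 0.527 0.047]
side [[0.695, 0.43, -0.575, -0.117], [-0.718, 0.395, -0.573
[... 1010 characters left out ...]
ns': array([ 1.05043967e+00,  3.50690188e-01,  1.65181472e+00, -1.18747377e-05,
        1.13912360e+00, -8.45804595e-02]), 'joint_velocities': array([-0.00088545,  0.00159452, -0.00040878,  0.00128372, -0.00139896,
       -0.00145545]), 'joint_efforts': array([ 3.09253128e-04, -4.97253084e+01, -2.85479593e+01,  7.00363540e-02,
        2.20182346e-02, -1.79510755e-05]), 'tcp_pos': array([0.23211875, 0.49858862, 0.22963233]), 'orientation': array([ 2.16165713e-01,  9.76356689e-01, -1.87190691e-05, -1.92036518e-07]), 'wrist_force': array([ 1.01121184, -0.87491698,  0.0780551 ]), 'wrist_torque': array([-0.04893971, -0.03750791, -0.05904216]), 'grasp_force': 0.0, 'finger_gap': 0.9993880282529833}
```

```bash
python3 - <<'E'
from h import *
def rect(P,n):
    (c,s,a)=cv2.minAreaRect(P[:,:2].astype(np.float32)); print(n,np.round(c,3),np.round(s,3),round(a,1))
def trim(P):
    # drop isolated points
    from scipy.spatial import cKDTree
    k=cKDTree(P); return P[[len(x)>6 for x in k.query_ball_point(P,.006)]]
S={c:np.load(c+'.npy') for c in ['scene','side']}
for c in S:
    A=cloud(c,S[c])
    g=lambda t:cloud(c,S[c],r.trace(c,t)[0]['pixels'])
    P=g('riser');rect(trim(P[abs(P[:,2]-.171)<.006]),c+' riser')
    P=A[(abs(A[:,2]-.12)<.006)&(A[:,0]>.4)&(A[:,0]<.65)&(A[:,1]<-.2)&(A[:,1]>-.48)];rect(trim(P),c+' rim')
    P=trim(g('lid')); P=P[P[:,2]>.13]; q=P-P.mean(0); w=np.linalg.svd(q,full_matrices=0)[2]; print('lid n',w[2].round(3),P.mean(0).round(3), 'ztop',P[:,2].max().round(3))
    for t in ['round_wad_center','long_wad_center','jar']:
        P=g(t);P=trim(P[(P[:,2]>.012)&(P[:,2]<.08)&(P[:,0]<.62)]);rect(P,c+' '+t); print(P[:,2].max().round(3))
    rect(trim(g('wash_bottle')),'bottle')
a=cv2.imread('pics/scene0.png')[120:420,120:600]
cv2.imwrite('pics/a.png',cv2.resize(a,(800,500)))
E
```

```text
scene riser [0.622 0.164] [0.162 0.4  ] 6.1
scene rim [ 0.531 -0.335] [0.19  0.152] 85.0
lid n [ 0.992 -0.096  0.076] [ 0.593 -0.343  0.237] ztop 0.273
scene round_wad_center [0.579 0.074] [0.033 0.033] 49.3
0.042
scene long_wad_center [0.549 0.24 ] [0.029 0.062] 81.2
0.034
scene jar [0.559 0.154] [0.035 0.034] 38.8
0.066
bottle [ 0.76  -0.204] [0.063 0.051] 82.8
side riser [0.619 0.161] [0.162 0.395] 6.1
side rim [ 0.53  -0.334] [0.191 0.154] 85.0
lid n [-0.988  0.089 -0.126] [ 0.592 -0.347  0.206] ztop 0.271
side round_wad_center [0.578 0.07 ] [0.035 0.034] 11.3
0.039
side long_wad_center [0.547 0.237] [0.027 0.062] 88.8
0.033
side jar [0.555 0.153] [0.034 0.032] 87.8
0.064
bottle [ 0.759 -0.216] [0.063 0.034] 54.4
```

View pics/a.png

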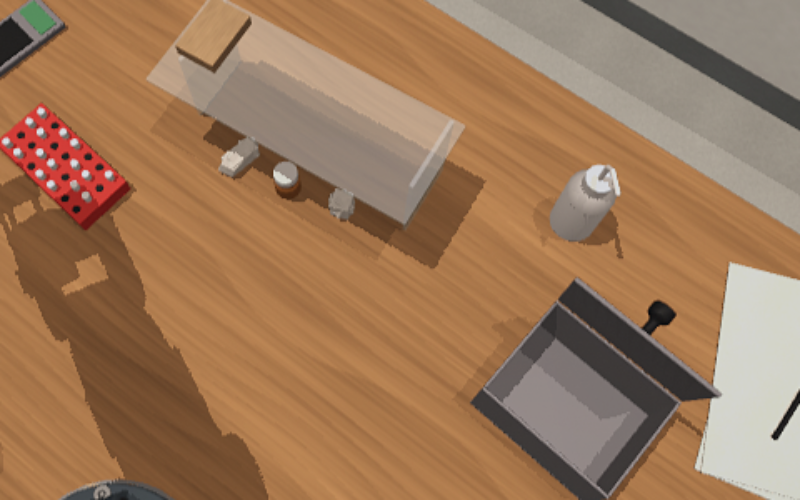

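```bash
cat > plan.py <<'E'
import sys, json, math
from h import *
from scipy.spatial.transform import Rotation as R, Slerp
def pose(g,heading,tilt):  # grasp point, deg -> TCP pos, R; tilt from vertical towards heading
    h,t=np.radians([heading,tilt]); z=np.array([math.cos(h)*math.sin(t),math.sin(h)*math.sin(t),-math.cos(t)])
    y=np.array([-math.sin(h),math.cos(h),0]); M=np.c_[np.cross(y,z),y,z]
    return np.array(g)+.008*z, R.from_matrix(M)
def plan(wps,start=None):
    o=r.get_obs(); p,q=start or (o['tcp_pos'],R.from_quat(o['orientation']))
    for g,hd,tl,n in wps:
        P,Q=pose(g,hd,tl); n=n or max(1,math.ceil(max(np.linalg.norm(P-p)/.058,(q.inv()*Q).magnitude()/math.radians(10))))
        sl=Slerp([0,1],R.concatenate([q,Q])); p0=p; print('wp',n)
        for i in range(1,n+1):
            T=p0+(P-p0)*i/n; d=q.inv().apply(T-p)*100; w=(q.inv()*sl(i/n)).as_rotvec()
            d=d.round(2); w=w.round(3)
            p=p+q.apply(d/100); q=q*R.from_rotvec(w)
            print(json.dumps(dict(zip(['tx','ty','tz','rx','ry','rz'],[float(x) for x in [*d,*w]]))))
E
python3 - <<'E'
from plan import *
o=r.get_obs(); print(R.from_quat(o['orientation']).as_matrix().round(2).tolist())
u=np.array([math.cos(math.radians(-5)),math.sin(math.radians(-5)),0])
g=np.array([.548,.239,.021])-.004*u
z=pose(g,-5,55)[1].as_matrix()[:,2]
plan([((g-.14*z+[0,0,.06]),-5,55,None),(g-.07*z,-5,55,2),(g,-5,55,2)])
E
```

```text
[[-0.91, 0.42, 0.0], [0.42, 0.91, 0.0], [-0.0, 0.0, -1.0]]
wp 6
{"tx": -4.84, "ty": -2.34, "tz": 1.22, "rx": -0.028, "ry": -0.158, "rz": -0.054}
{"tx": -4.47, "ty": -2.63, "tz": 1.88, "rx": -0.028, "ry": -0.159, "rz": -0.053}
{"tx": -3.96, "ty": -2.92, "tz": 2.47, "rx": -0.028, "ry": -0.158, "rz": -0.054}
{"tx": -3.37, "ty": -3.2, "tz": 2.98, "rx": -0.027, "ry": -0.158, "rz": -0.053}
{"tx": -2.7, "ty": -3.44, "tz": 3.36, "rx": -0.028, "ry": -0.159, "rz": -0.054}
{"tx": -1.94, "ty": -3.66, "tz": 3.63, "rx": -0.028, "ry": -0.158, "rz": -0.053}
wp 2
{"tx": 2.46, "ty": -0.0, "tz": 5.22, "rx": -0.0, "ry": 0.0, "rz": -0.0}
{"tx": 2.46, "ty": -0.0, "tz": 5.22, "rx": -0.0, "ry": 0.0, "rz": -0.0}
wp 2
{"tx": -0.0, "ty": 0.0, "tz": 3.5, "rx": -0.0, "ry": 0.0, "rz": -0.0}
{"tx": -0.0, "ty": 0.0, "tz": 3.5, "rx": -0.0, "ry": 0.0, "rz": -0.0}
```

play_rows:
  steps:
    - {"fingers": 0.38,"tx": -4.84,"ty": -2.34,"tz": 1.22,"rx": -0.028,"ry": -0.158,"rz": -0.054}
    - {"fingers": 0.38,"tx": -4.47,"ty": -2.63,"tz": 1.88,"rx": -0.028,"ry": -0.158,"rz": -0.054}
    - {"fingers": 0.38,"tx": -3.96,"ty": -2.92,"tz": 2.47,"rx": -0.028,"ry": -0.158,"rz": -0.054}
    - {"fingers": 0.38,"tx": -3.37,"ty": -3.2,"tz": 2.98,"rx": -0.028,"ry": -0.158,"rz": -0.054}
    - {"fingers": 0.38,"tx": -2.7,"ty": -3.44,"tz": 3.36,"rx": -0.028,"ry": -0.158,"rz": -0.054}
  squeeze: 15

```text
time_s: 2.12
tcp_pos: [0.3891, 0.3072, 0.1747]
orientation: [0.089, 0.929, -0.019, 0.359]
wrist_force: [1.3, 0.6, -0.6]
finger_gap: 0.622
grasp_force: 0.0
```

play_rows:
  steps:
    - {"fingers": 0.38,"tx": -1.94,"ty": -3.66,"tz": 3.63,"rx": -0.028,"ry": -0.158,"rz": -0.054}
    - {"fingers": 0.38}

```text
schema error: expected keys fingers, tx, ty, tz, rx, ry, rz
```

```bash
python3 - <<'E'
from plan import *
o=r.get_obs(); print(o['tcp_pos'],o['finger_gap'],R.from_quat(o['orientation']).as_matrix().round(2).tolist())
im,d=r.snapshot('wrist'); cv2.imwrite('pics/w1.png',im)
for t in ['long_wad_center','jar','round_wad_center']:
    for x in r.trace('wrist',t)[:1]:
        P=cloud('wrist',d,x['pixels'])
        if len(P): print(t,x['p'],np.percentile(P,[2,50,98],axis=0).round(3).tolist())
u=np.array([math.cos(math.radians(-5)),math.sin(math.radians(-5)),0])
g=np.array([.548,.239,.021])-.004*u
z=pose(g,-5,55)[1].as_matrix()[:,2]
plan([(g-.07*z,-5,55,2),(g,-5,55,2)])
E
```

```text
[0.38912722 0.30722561 0.17472366] 0.6215180366013106 [[-0.73, 0.18, 0.66], [0.15, 0.98, -0.1], [-0.67, 0.03, -0.74]]
long_wad_center 0.65 [[0.517, 0.226, 0.002], [0.533, 0.243, 0.026], [0.575, 0.256, 0.03]]
jar 0.97 [[0.538, 0.141, 0.002], [0.544, 0.161, 0.036], [0.568, 0.174, 0.062]]
round_wad_center 0.75 [[0.561, 0.059, 0.002], [0.569, 0.082, 0.025], [0.59, 0.094, 0.036]]
wp 2
{"tx": -0.38, "ty": -2.38, "tz": 8.19, "rx": -0.027, "ry": -0.115, "rz": -0.043}
{"tx": 0.66, "ty": -2.6, "tz": 8.1, "rx": -0.027, "ry": -0.114, "rz": -0.043}
wp 2
{"tx": 0.0, "ty": 0.0, "tz": 3.5, "rx": 0.0, "ry": -0.0, "rz": 0.0}
{"tx": 0.0, "ty": 0.0, "tz": 3.5, "rx": 0.0, "ry": -0.0, "rz": 0.0}
```

View pics/w1.png

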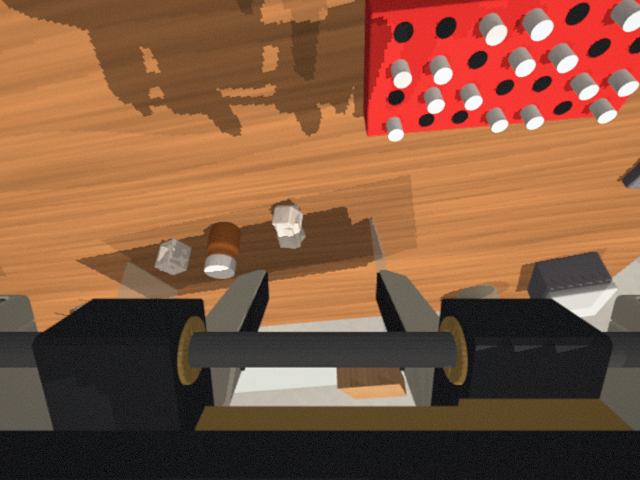

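```bash
python3 - <<'E'
from plan import *
u=np.array([math.cos(math.radians(-5)),math.sin(math.radians(-5)),0])
g=np.array([.547,.240,.021])-.003*u
z=pose(g,-5,55)[1].as_matrix()[:,2]
plan([(g-.08*z,-5,55,4)])
E
```

```text
wp 4
{"tx": -0.13, "ty": -1.18, "tz": 3.85, "rx": -0.013, "ry": -0.057, "rz": -0.021}
{"tx": 0.11, "ty": -1.24, "tz": 3.83, "rx": -0.014, "ry": -0.058, "rz": -0.022}
{"tx": 0.36, "ty": -1.28, "tz": 3.8, "rx": -0.013, "ry": -0.057, "rz": -0.021}
{"tx": 0.61, "ty": -1.32, "tz": 3.76, "rx": -0.014, "ry": -0.057, "rz": -0.022}
```

play_rows:
  steps:
    - {"fingers": 0.38,"tx": -0.13,"ty": -1.18,"tz": 3.85,"rx": -0.013,"ry": -0.057,"rz": -0.021}
    - {"fingers": 0.38,"tx": 0.11,"ty": -1.24,"tz": 3.83,"rx": -0.014,"ry": -0.058,"rz": -0.022}
    - {"fingers": 0.38,"tx": 0.36,"ty": -1.28,"tz": 3.8,"rx": -0.013,"ry": -0.057,"rz": -0.021}
    - {"fingers": 0.38,"tx": 0.61,"ty": -1.32,"tz": 3.76,"rx": -0.014,"ry": -0.057,"rz": -0.022}
    - {"fingers": 0.38,"tx": 0,"ty": 0,"tz": 0,"rx": 0,"ry": 0,"rz": 0}

```text
time_s: 2.95
tcp_pos: [0.473, 0.2976, 0.1261]
orientation: [0.06, 0.905, -0.06, 0.416]
wrist_force: [-0.2, 0.0, -0.5]
finger_gap: 0.618
grasp_force: 0.0
```

```bash
python3 - <<'E'
from plan import *
u=np.array([math.cos(math.radians(-5)),math.sin(math.radians(-5)),0])
g=np.array([.547,.240,.021])-.003*u
print(r.get_obs()['tcp_pos'])
plan([(g,-5,55,3)])
E
```

```text
[0.47304909 0.29760625 0.12614372]
wp 3
{"tx": 1.0, "ty": -1.28, "tz": 4.6, "rx": -0.031, "ry": -0.032, "rz": 0.001}
{"tx": 1.14, "ty": -1.41, "tz": 4.52, "rx": -0.031, "ry": -0.032, "rz": 0.001}
{"tx": 1.29, "ty": -1.56, "tz": 4.44, "rx": -0.032, "ry": -0.032, "rz": 0.001}
```

```bash
python3 - <<'E'
from plan import *
o=r.get_obs()
print(o['joint_positions'].round(3),o['joint_velocities'].round(3),R.from_quat(o['orientation']).as_matrix().round(3).tolist())
g=np.array([.47,.245,.126])
plan([(g,-5,55,3)])
E
```

```text
[ 0.785  0.493  2.074 -1.565  0.695  0.699] [ 0.006 -0.029  0.05  -0.015 -0.013  0.027] [[-0.647, 0.158, 0.746], [0.058, 0.986, -0.159], [-0.76, -0.06, -0.647]]
wp 3
{"tx": -0.06, "ty": -1.72, "tz": 0.47, "rx": -0.031, "ry": -0.032, "rz": 0.001}
{"tx": -0.04, "ty": -1.73, "tz": 0.42, "rx": -0.031, "ry": -0.032, "rz": 0.001}
{"tx": -0.04, "ty": -1.75, "tz": 0.37, "rx": -0.032, "ry": -0.032, "rz": 0.001}
```

```bash
cat > kin.py <<'E'
from plan import *
import itertools
D=[([1.05043967,.350690188,1.65181472,0,1.13912360,-.08458046],[.23211875,.49858862,.22963233],[.216165713,.976356689,0,0])]
def ori(q,s4,s6,c): return R.from_euler('ZYZYZ',[q[0],q[1]+q[2],s4*q[3],q[4],s6*q[5]+c])
def A(q,s4,s6,c):
    z=R.from_euler('z',q[0]); e=z.apply([1,0,0]); l=z.apply([0,1,0]); k=np.array([0,0,1.])
    dirn=lambda a: e*math.sin(a)+k*math.cos(a)
    a=q[1]+q[2]
    return np.c_[e,l,k,dirn(q[1]),dirn(a),ori(q,s4,s6,c).as_matrix()[:,2]]
E
python3 - <<'E'
from kin import *
o=r.get_obs(); q=o['joint_positions']
for s4,s6 in itertools.product([1,-1],[1,-1]):
    Q0=R.from_quat(D[0][2]); 
    c=(ori(D[0][0],s4,s6,0).inv()*Q0).as_rotvec(); 
    e=(ori(q,s4,s6,c[2]).inv()*R.from_quat(o['orientation'])).magnitude()
    print(s4,s6,c.round(3),e)
    if e<.05:
        M=np.r_[A(D[0][0],s4,s6,c[2]),A(q,s4,s6,c[2])]
        print(np.linalg.lstsq(M,np.r_[D[0][1],o['tcp_pos']],rcond=1e-3)[0].round(4),np.linalg.cond(M))
E
```

```text
Traceback (most recent call last):
  File "kin.py", line 4, in ori
    def ori(q,s4,s6,c): return R.from_euler('ZYZYZ',[q[0],q[1]+q[2],s4*q[3],q[4],s6*q[5]+c])
                               ~~~~~~~~~~~~^^^^^^^^^^^^^^^^^^^^^^^^^^^^^^^^^^^^^^^^^^^^^^^^^
  File "scipy/spatial/transform/_rotation.pyx", line 1413, in scipy.spatial.transform._rotation.Rotation.from_euler
ValueError: Expected axis specification to be a non-empty string of upto 3 characters, got ZYZYZ
```

```bash
sed -i "s/^def ori.*/def ori(q,s4,s6,c): return R.from_euler('ZYZ',[q[0],q[1]+q[2],s4*q[3]])*R.from_euler('YZ',[q[4],s6*q[5]+c])/" kin.py
python3 - <<'E'
from kin import *
o=r.get_obs(); q=o['joint_positions']
for s4,s6 in itertools.product([1,-1],[1,-1]):
    Q0=R.from_quat(D[0][2]); 
    c=(ori(D[0][0],s4,s6,0).inv()*Q0).as_rotvec(); 
    e=(ori(q,s4,s6,c[2]).inv()*R.from_quat(o['orientation'])).magnitude()
    print(s4,s6,c.round(3),e)
    if e<.05:
        M=np.r_[A(D[0][0],s4,s6,c[2]),A(q,s4,s6,c[2])]
        print(np.linalg.lstsq(M,np.r_[D[0][1],o['tcp_pos']],rcond=1e-3)[0].round(4),np.linalg.cond(M))
E
```

```text
1 1 [-0.    -0.     1.571] 4.968697043824636e-06
[0.0515 0.0465 0.3734 0.3203 0.4256 0.2666] 36.81452532771397
1 -1 [-0.    -0.     1.402] 1.5668571279888601
-1 1 [-0.    -0.     1.571] 3.130867748012506
-1 -1 [-0.    -0.     1.402] 1.9863333538019685
```

```bash
cat >> kin.py <<'E'
from scipy.optimize import least_squares
PAR=np.array([.0515,.0465,.3734,.3203,.4256,.2666])
LO=np.array([-2.75,-.79,.01,-1.57,.07,-2.87]);HI=np.array([2.75,2.1,2.65,4.71,3.14,2.87])
def fk(q): return A(q,1,1,math.pi/2)@PAR, ori(q,1,1,math.pi/2)
def ik(p,Q,q0):
    f=lambda q:(lambda P:np.r_[(P[0]-p)*5,(P[1].inv()*Q).as_rotvec()])(fk(q))
    s=least_squares(f,np.clip(q0,LO+.01,HI-.01),bounds=(LO,HI)); return s.x,np.abs(s.fun).max()
E
python3 - <<'E'
from kin import *
F=R.from_euler('z',math.pi)
for n,g,h in [('long',[.544,.24,.021],-5),('round',[.577,.072,.021],6),('bin',[.53,-.335,.1],-33)]:
  for t in (45,55,65) if n!='bin' else (0,20,55):
    for fl in (0,1):
      for j4 in (0.,1.57,3.14,4.):
        P,Q=pose(g,h,t); Q=Q*F if fl else Q
        for j6 in (-1,1):
            x,e=ik(P,Q,[math.atan2(g[1],g[0]),.6,1.7,j4,.6,j6])
            if e<.003: print(n,t,fl,x.round(2))
E
```

```text
long 45 0 [0.51 0.79 1.96 4.11 0.5  1.12]
long 45 0 [0.51 0.79 1.96 4.11 0.5  1.12]
long 45 0 [0.51 0.79 1.96 4.11 0.5  1.12]
long 45 0 [0.51 0.79 1.96 4.11 0.5  1.12]
long 45 0 [0.51 0.79 1.96 4.11 0.5  1.12]
long 45 1 [ 0.51  0.79  1.96  4.11  0.5  -2.03]
long 45 1 [ 0.51  0.79  1.96  4.11  0.5  -2.03]
long 45 1 [ 0.51  0.79  1.96  4.11  0.5  -2.03]
long 45 1 [ 0.51  0.79  1.96  4.11  0.5  -2.03]
long 45 1 [ 0.51  0.79  1.96  4.11  0.5  -2.03]
long 45 1 [ 0.51  0.79  1.96  4.11  0.5  -2.03]
long 55 0 [0.55 0.88 1.97 3.95 0.74 1.32]
long 55 0 [0.55 0.88 1.97 3.95 0.74 1.32]
long 55 0 [0.55 0.88 1.97 3.95 0.74 1.32]
long 55 0 [0.55 0.88 1.97 3.95 0.74 1.32]
long 55 0 [0.55 0.88 1.97 3.95 0.74 1.32]
long 55 1 [ 0.55  0.88  1.97  3.95  0.74 -1.82]
long 55 1 [ 0.55  0.88  1.97  3.95  0.74 -1.82]
long 55 1 [ 0.55  0.88  1.97  3.95  0.74 -1.82]
long 55 1 [ 0.55  0.88  1.97  3.95  0.74 -1.82]
long 55 1 [ 0.55  0.88  1.97  3.95  0.74 -1.82]
long 55 1 [ 0.55  0.88  1.97  3.95  0.74 -1.82]
long 65 0 [0.58 0.99 1.95 3.88 0.99 1.43]
long 65 0 [0.58 0.99 1.95 3.88 0.99 1.43]
long 65 0 [0.58 0.99
[... 2861 characters left out ...]
20 1 [-0.65  0.59  1.75  0.06  0.45  1.45]
bin 20 1 [-0.65  0.59  1.75  0.06  0.45  1.45]
bin 20 1 [-0.65  0.59  1.75  0.06  0.45  1.45]
bin 55 0 [-0.67  0.61  2.1   2.99  0.53  1.65]
bin 55 0 [-0.67  0.61  2.1   2.99  0.53  1.65]
bin 55 0 [-0.67  0.61  2.1   2.99  0.53  1.65]
bin 55 0 [-0.67  0.61  2.1   2.99  0.53  1.65]
bin 55 0 [-0.67  0.61  2.1   2.99  0.53  1.65]
bin 55 1 [-0.67  0.61  2.1   2.99  0.53 -1.49]
bin 55 1 [-0.67  0.61  2.1   2.99  0.53 -1.49]
bin 55 1 [-0.67  0.61  2.1   2.99  0.53 -1.49]
bin 55 1 [-0.67  0.61  2.1   2.99  0.53 -1.49]
bin 55 1 [-0.67  0.61  2.1   2.99  0.53 -1.49]
bin 55 1 [-0.67  0.61  2.1   2.99  0.53 -1.49]
bin 55 1 [-0.67  0.61  2.1   2.99  0.53 -1.49]
```

```bash
cat >> kin.py <<'E'
VM=np.array([2.22,2.22,2.79,3.14,3.14,3.14])*.7/8*.92
def rows(poses):
    for p,q,P,Q in poses:
        d=q.inv().apply(P-p)*100; w=(q.inv()*Q).as_rotvec()
        print([float(x) for x in [*d.round(2),*w.round(3)]])
def jplan(js,maxrows=99):
    o=r.get_obs(); q=o['joint_positions']; off=o['tcp_pos']-fk(q)[0]; print('model err mm',(off*1000).round(1),'q',q.round(2))
    L=[];
    for t in js:
        t=np.array(t,float); n=1
        while 1:
            s=[q+(t-q)*i/n for i in range(n+1)]; F=[fk(x) for x in s]
            if (np.abs(t-q)/n<VM).all() and all(np.linalg.norm(a[0]-b[0])<.06 and (a[1].inv()*b[1]).magnitude()<.182 for a,b in zip(F,F[1:])): break
            n+=1
        L+=[(*a,*b) for a,b in zip(F,F[1:])]; print('seg',n,'min z',min(f[0][2] for f in F).round(3)); q=t
    rows(L[:maxrows])
E
python3 - <<'E'
from kin import *
jplan([[.8,.4,1.75,-1.0,.7,.3],[.7,.4,1.75,3.9,.7,-1.8]])
E
```

```text
model err mm [-0.1 -0.   0.1] q [ 0.79  0.49  2.07 -1.57  0.69  0.7 ]
seg 3 min z 0.126
seg 21 min z 0.18
[-4.03, 3.14, -1.15, -0.005, 0.018, 0.097]
[-3.54, 3.76, -1.88, -0.028, 0.035, 0.094]
[-3.03, 4.38, -2.61, -0.052, 0.048, 0.087]
[3.69, -1.0, -0.15, 0.04, 0.144, 0.082]
[3.73, -0.57, -0.18, 0.025, 0.147, 0.083]
[3.73, -0.13, -0.21, 0.009, 0.149, 0.083]
[3.69, 0.31, -0.24, -0.007, 0.149, 0.083]
[3.62, 0.74, -0.28, -0.022, 0.147, 0.083]
[3.52, 1.17, -0.32, -0.038, 0.144, 0.083]
[3.39, 1.58, -0.35, -0.053, 0.139, 0.083]
[3.23, 1.98, -0.39, -0.068, 0.134, 0.083]
[3.05, 2.37, -0.42, -0.081, 0.126, 0.082]
[2.83, 2.72, -0.44, -0.094, 0.118, 0.082]
[2.59, 3.06, -0.45, -0.106, 0.108, 0.081]
[2.32, 3.36, -0.46, -0.117, 0.097, 0.08]
[2.03, 3.63, -0.45, -0.127, 0.086, 0.08]
[1.72, 3.86, -0.44, -0.135, 0.073, 0.079]
[1.39, 4.05, -0.42, -0.142, 0.06, 0.079]
[1.05, 4.19, -0.4, -0.147, 0.047, 0.078]
[0.7, 4.3, -0.36, -0.151, 0.033, 0.078]
[0.34, 4.35, -0.33, -0.154, 0.018, 0.078]
[-0.03, 4.36, -0.29, -0.155, 0.004, 0.078]
[-0.4, 4.32, -0.25, -0.154, -0.011, 0.078]
[-0.76, 4.24, -0.21, -0.152, -0.025, 0.079]
```

play_rows:
  steps:
    - {"fingers": 0.38,"tx": -4.03,"ty": 3.14,"tz": -1.15,"rx": -0.005,"ry": 0.018,"rz": 0.097}
    - {"fingers": 0.38,"tx": -3.54,"ty": 3.76,"tz": -1.88,"rx": -0.028,"ry": 0.035,"rz": 0.094}
    - {"fingers": 0.38,"tx": -3.03,"ty": 4.38,"tz": -2.61,"rx": -0.052,"ry": 0.048,"rz": 0.087}
    - {"fingers": 0.38,"tx": 3.69,"ty": -1.0,"tz": -0.15,"rx": 0.04,"ry": 0.144,"rz": 0.082}
    - {"fingers": 0.38,"tx": 3.73,"ty": -0.57,"tz": -0.18,"rx": 0.025,"ry": 0.147,"rz": 0.083}

```text
time_s: 3.58
tcp_pos: [0.4638, 0.4138, 0.2006]
orientation: [0.249, 0.938, 0.068, 0.23]
wrist_force: [-0.6, -0.9, -0.5]
finger_gap: 0.62
grasp_force: 0.0
```

```bash
python3 - <<'E'
from kin import *
jplan([[.7,.4,1.75,3.9,.7,-1.8]])
E
```

```text
model err mm [ 0.1  0.1 -1. ] q [ 0.79  0.39  1.76 -0.52  0.7   0.09]
seg 19 min z 0.182
[3.72, -0.11, -0.19, 0.008, 0.149, 0.083]
[3.68, 0.33, -0.23, -0.007, 0.148, 0.083]
[3.61, 0.76, -0.26, -0.023, 0.147, 0.083]
[3.51, 1.19, -0.3, -0.038, 0.144, 0.083]
[3.37, 1.6, -0.34, -0.053, 0.139, 0.083]
[3.21, 2.0, -0.37, -0.068, 0.133, 0.082]
[3.02, 2.38, -0.4, -0.082, 0.126, 0.082]
[2.8, 2.74, -0.43, -0.094, 0.117, 0.082]
[2.56, 3.07, -0.44, -0.106, 0.107, 0.081]
[2.29, 3.37, -0.45, -0.117, 0.097, 0.08]
[2.0, 3.63, -0.44, -0.127, 0.085, 0.08]
[1.69, 3.86, -0.43, -0.135, 0.073, 0.079]
[1.37, 4.05, -0.41, -0.142, 0.06, 0.079]
[1.03, 4.2, -0.39, -0.147, 0.046, 0.078]
[0.68, 4.3, -0.35, -0.151, 0.032, 0.078]
[0.32, 4.35, -0.32, -0.154, 0.018, 0.078]
[-0.05, 4.36, -0.28, -0.155, 0.004, 0.078]
[-0.41, 4.32, -0.24, -0.154, -0.011, 0.078]
[-0.77, 4.23, -0.2, -0.152, -0.025, 0.078]
```

Model is excellent. Continue.

play_rows:
  steps:
    - {"fingers": 0.38,"tx": 3.72,"ty": -0.11,"tz": -0.19,"rx": 0.008,"ry": 0.149,"rz": 0.083}
    - {"fingers": 0.38,"tx": 3.68,"ty": 0.33,"tz": -0.23,"rx": -0.007,"ry": 0.148,"rz": 0.083}
    - {"fingers": 0.38,"tx": 3.61,"ty": 0.76,"tz": -0.26,"rx": -0.023,"ry": 0.147,"rz": 0.083}
    - {"fingers": 0.38,"tx": 3.51,"ty": 1.19,"tz": -0.3,"rx": -0.038,"ry": 0.144,"rz": 0.083}
    - {"fingers": 0.38,"tx": 3.37,"ty": 1.6,"tz": -0.34,"rx": -0.053,"ry": 0.139,"rz": 0.083}

```text
time_s: 4.2
tcp_pos: [0.3477, 0.5428, 0.2089]
orientation: [0.39, 0.879, 0.249, -0.116]
wrist_force: [-0.1, -0.0, 0.2]
finger_gap: 0.621
grasp_force: 0.0
```

play_rows:
  steps:
    - {"fingers": 0.38,"tx": 3.21,"ty": 2.0,"tz": -0.37,"rx": -0.068,"ry": 0.133,"rz": 0.082}
    - {"fingers": 0.38,"tx": 3.02,"ty": 2.38,"tz": -0.4,"rx": -0.082,"ry": 0.126,"rz": 0.082}
    - {"fingers": 0.38,"tx": 2.8,"ty": 2.74,"tz": -0.43,"rx": -0.094,"ry": 0.117,"rz": 0.082}
    - {"fingers": 0.38,"tx": 2.56,"ty": 3.07,"tz": -0.44,"rx": -0.106,"ry": 0.107,"rz": 0.081}
    - {"fingers": 0.38,"tx": 2.29,"ty": 3.37,"tz": -0.45,"rx": -0.117,"ry": 0.097,"rz": 0.08}

```text
time_s: 4.82
tcp_pos: [0.3897, 0.6474, 0.3573]
orientation: [0.496, 0.632, 0.507, -0.311]
wrist_force: [0.2, 0.0, 0.9]
finger_gap: 0.623
grasp_force: 0.0
```

play_rows:
  steps:
    - {"fingers": 0.38,"tx": 2.0,"ty": 3.63,"tz": -0.44,"rx": -0.127,"ry": 0.085,"rz": 0.08}
    - {"fingers": 0.38,"tx": 1.69,"ty": 3.86,"tz": -0.43,"rx": -0.135,"ry": 0.073,"rz": 0.079}
    - {"fingers": 0.38,"tx": 1.37,"ty": 4.05,"tz": -0.41,"rx": -0.142,"ry": 0.06,"rz": 0.079}
    - {"fingers": 0.38,"tx": 1.03,"ty": 4.2,"tz": -0.39,"rx": -0.147,"ry": 0.046,"rz": 0.078}
    - {"fingers": 0.38,"tx": 0.68,"ty": 4.3,"tz": -0.35,"rx": -0.151,"ry": 0.032,"rz": 0.078}

```text
time_s: 5.45
tcp_pos: [0.5495, 0.5807, 0.4648]
orientation: [0.613, 0.261, 0.68, -0.307]
wrist_force: [-0.4, -0.8, 0.1]
finger_gap: 0.62
grasp_force: 0.0
```

```bash
cat >> kin.py <<'E'
FL=R.from_euler('z',math.pi)
def G(g,h,t,q0,fl=1):
    P,Q=pose(g,h,t); x,e=ik(P,Q*FL if fl else Q,q0); print('ik',x.round(2),'err',round(e,4)); return x
def dirz(h,t): return pose([0,0,0],h,t)[1].as_matrix()[:,2]
E
python3 - <<'E'
from kin import *
q=r.get_obs()['joint_positions']; print(q.round(2))
z=dirz(-5,55); g=np.array([.544,.24,.021]); L=[.55,.88,1.97,3.95,.74,-1.82]
a=G(g-.15*z+[0,0,.03],-5,55,L); b=G(g-.08*z,-5,55,L); c=G(g,-5,55,L)
jplan([a,b])
E
```

```text
[ 0.72  0.4   1.75  2.97  0.7  -1.41]
ik [ 0.77  0.36  2.36  4.32  0.73 -2.05] err 0.0
ik [ 0.65  0.68  2.18  4.07  0.76 -1.85] err 0.0
ik [ 0.55  0.88  1.97  3.95  0.74 -1.82] err 0.0
model err mm [ 0.7  0.6 -1.4] q [ 0.72  0.4   1.75  2.97  0.7  -1.41]
seg 10 min z 0.132
seg 2 min z 0.062
[-2.94, 1.81, -1.81, -0.084, -0.042, 0.043]
[-3.09, 2.13, -1.88, -0.087, -0.048, 0.037]
[-3.21, 2.44, -1.91, -0.09, -0.053, 0.032]
[-3.33, 2.74, -1.92, -0.093, -0.058, 0.026]
[-3.43, 3.03, -1.89, -0.095, -0.062, 0.021]
[-3.51, 3.31, -1.83, -0.097, -0.066, 0.016]
[-3.58, 3.57, -1.74, -0.098, -0.069, 0.011]
[-3.64, 3.82, -1.61, -0.1, -0.072, 0.006]
[-3.69, 4.04, -1.46, -0.101, -0.074, 0.002]
[-3.71, 4.24, -1.28, -0.102, -0.075, -0.001]
[-0.81, -0.18, 4.31, -0.004, 0.005, -0.002]
[-1.67, 0.16, 4.4, 0.004, -0.005, 0.002]
```

play_rows:
  steps:
    - {"fingers": 0.38,"tx": -2.94,"ty": 1.81,"tz": -1.81,"rx": -0.084,"ry": -0.042,"rz": 0.043}
    - {"fingers": 0.38,"tx": -3.09,"ty": 2.13,"tz": -1.88,"rx": -0.087,"ry": -0.048,"rz": 0.037}
    - {"fingers": 0.38,"tx": -3.21,"ty": 2.44,"tz": -1.91,"rx": -0.09,"ry": -0.053,"rz": 0.032}
    - {"fingers": 0.38,"tx": -3.33,"ty": 2.74,"tz": -1.92,"rx": -0.093,"ry": -0.058,"rz": 0.026}
    - {"fingers": 0.38,"tx": -3.43,"ty": 3.03,"tz": -1.89,"rx": -0.095,"ry": -0.062,"rz": 0.021}

```text
time_s: 6.08
tcp_pos: [0.5364, 0.4411, 0.2917]
orientation: [0.769, 0.096, 0.605, -0.18]
wrist_force: [-0.6, -0.2, -1.2]
finger_gap: 0.618
grasp_force: 0.0
```

play_rows:
  steps:
    - {"fingers": 0.38,"tx": -3.51,"ty": 3.31,"tz": -1.83,"rx": -0.097,"ry": -0.066,"rz": 0.016}
    - {"fingers": 0.38,"tx": -3.58,"ty": 3.57,"tz": -1.74,"rx": -0.098,"ry": -0.069,"rz": 0.011}
    - {"fingers": 0.38,"tx": -3.64,"ty": 3.82,"tz": -1.61,"rx": -0.1,"ry": -0.072,"rz": 0.006}
    - {"fingers": 0.38,"tx": -3.69,"ty": 4.04,"tz": -1.46,"rx": -0.101,"ry": -0.074,"rz": 0.002}
    - {"fingers": 0.38,"tx": -3.71,"ty": 4.24,"tz": -1.28,"rx": -0.102,"ry": -0.075,"rz": -0.001}

```text
time_s: 6.7
tcp_pos: [0.4292, 0.2487, 0.1307]
orientation: [0.886, -0.037, 0.461, 0.023]
wrist_force: [1.2, -0.2, -0.2]
finger_gap: 0.623
grasp_force: 0.0
```

```bash
cat >> kin.py <<'E'
def cplan(wps,fl=1):  # straight lines from measured pose, with joint check
    o=r.get_obs(); p,q=o['tcp_pos'],R.from_quat(o['orientation']); j=o['joint_positions']; print('q',j.round(2)); L=[]
    for g,h,t,n in wps:
        P,Q=pose(g,h,t); Q=Q*FL if fl else Q; n0=max(1,math.ceil(max(np.linalg.norm(P-p)/.058,(q.inv()*Q).magnitude()/.18))) if not n else n
        while 1:
            sl=Slerp([0,1],R.concatenate([q,Q])); X=[(p+(P-p)*i/n0,sl(i/n0)) for i in range(n0+1)]; jj=[j];e=0
            for a in X[1:]:
                x,ee=ik(*a,jj[-1]); jj.append(x); e=max(e,ee)
            if n or n0>40 or (np.abs(np.diff(jj,axis=0)).max(0)<VM).all(): break
            n0+=1
        print('seg',n0,'err',round(e,4),'q end',jj[-1].round(2)); L+=[(*a,*b) for a,b in zip(X,X[1:])]; p,q,j=P,Q,jj[-1]
    rows(L)
E
python3 - <<'E'
from kin import *
z=dirz(-5,55); g=np.array([.544,.24,.021])
cplan([(g-.06*z,-5,55,None),(g,-5,55,2)])
E
```

```text
q [ 0.77  0.43  2.3   4.31  0.74 -2.04]
seg 2 err 0.0 q end [ 0.63  0.73  2.13  4.03  0.76 -1.84]
seg 2 err 0.0 q end [ 0.55  0.88  1.97  3.95  0.74 -1.82]
[-1.19, -0.09, 5.26, 0.002, 0.0, 0.002]
[-1.19, -0.08, 5.26, 0.002, 0.0, 0.002]
[0.0, 0.0, 3.0, 0.0, 0.0, 0.0]
[-0.0, -0.0, 3.0, 0.0, 0.0, 0.0]
```

play_rows:
  steps:
    - {"fingers": 0.38,"tx": -1.19,"ty": -0.09,"tz": 5.26,"rx": 0.002,"ry": 0,"rz": 0.002}
    - {"fingers": 0.38,"tx": -1.19,"ty": -0.08,"tz": 5.26,"rx": 0.002,"ry": 0,"rz": 0.002}
    - {"fingers": 0.38,"tx": 0,"ty": 0,"tz": 0,"rx": 0,"ry": 0,"rz": 0}

```text
time_s: 7.08
tcp_pos: [0.5036, 0.2442, 0.049]
orientation: [0.886, -0.038, 0.461, 0.02]
wrist_force: [-1.0, -0.8, 0.1]
finger_gap: 0.62
grasp_force: 0.0
```

```bash
python3 - <<'E'
from kin import *
z=dirz(-5,55); g=np.array([.544,.24,.021])
cplan([(g,-5,55,3)])
im,d=r.snapshot('wrist'); cv2.imwrite('pics/w2.png',im)
E
```

```text
q [ 0.62  0.69  2.19  4.01  0.77 -1.82]
seg 3 err 0.0 q end [ 0.55  0.88  1.97  3.95  0.74 -1.82]
[0.01, 0.02, 1.91, -0.0, 0.0, 0.001]
[0.01, 0.02, 1.91, -0.0, 0.0, 0.001]
[0.01, 0.02, 1.91, -0.0, 0.0, 0.001]
```

View pics/w2.png

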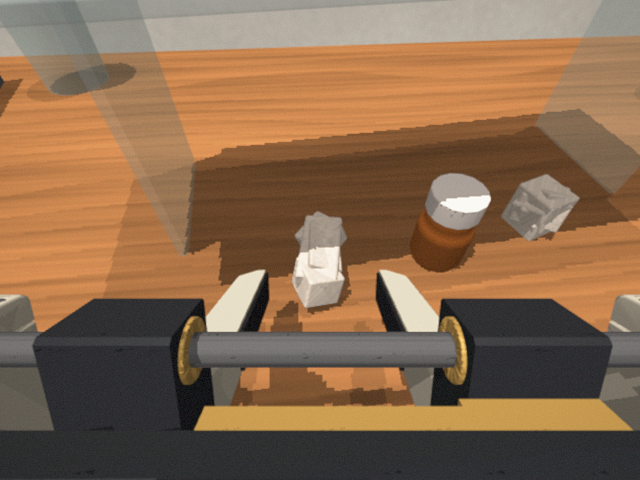

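The long wad (column 320, rows 212-305) sits centred between the fingertips (265 and 378), and the jar (column 450) is clear.

play_rows:
  steps:
    - {"fingers": 0.38,"tx": 0,"ty": 0,"tz": 1.9,"rx": 0,"ry": 0,"rz": 0}
    - {"fingers": 0.38,"tx": 0,"ty": 0,"tz": 1.9,"rx": 0,"ry": 0,"rz": 0}
    - {"fingers": 0.38,"tx": 0,"ty": 0,"tz": 1.9,"rx": 0,"ry": 0,"rz": 0}
    - {"fingers": 0.7,"tx": 0,"ty": 0,"tz": 0,"rx": 0,"ry": 0,"rz": 0}
    - {"fingers": 1,"tx": 0,"ty": 0,"tz": 0,"rx": 0,"ry": 0,"rz": 0}
  squeeze: 12

```text
time_s: 7.75
tcp_pos: [0.5496, 0.2411, 0.0185]
orientation: [0.886, -0.037, 0.462, 0.019]
wrist_force: [-0.9, -0.2, 0.2]
finger_gap: 0.45
grasp_force: 0.0
```

play_rows:
  steps:
    - {"fingers": 1,"tx": 0,"ty": 0,"tz": 0,"rx": 0,"ry": 0,"rz": 0}
    - {"fingers": 1,"tx": 0,"ty": 0,"tz": 0,"rx": 0,"ry": 0,"rz": 0}

```text
time_s: 8.0
tcp_pos: [0.5496, 0.2414, 0.0188]
orientation: [0.886, -0.036, 0.462, 0.019]
wrist_force: [-0.2, 0.3, 0.2]
finger_gap: 0.329
grasp_force: 11.9
```

```bash
python3 - <<'E'
from kin import *
g=np.array([.544,.24,.021])
q0=r.get_obs()['joint_positions']
z=dirz(-5,55)
cplan([(g+[0,0,.012],-5,55,1),(g-[.15,-.01,-.06],-5,55,None),([.40,.10,.22],-15,55,None),([.45,-.15,.25],-25,55,None),([.525,-.33,.17],-33,55,None)])
E
```

```text
q [ 0.55  0.78  2.1   3.93  0.76 -1.8 ]
seg 1 err 0.0 q end [ 0.55  0.84  1.99  3.96  0.73 -1.84]
seg 3 err 0.0 q end [ 0.83  0.57  2.34  4.21  0.83 -1.82]
seg 6 err 0.0335 q end [ 0.51 -0.26  2.65  4.69  0.63 -2.59]
seg 34 err 0.0813 q end [-0.41 -0.37  2.64  3.42  0.09 -1.83]
seg 10 err 0.0 q end [-0.67  0.37  2.18  2.93  0.37 -1.43]
[0.85, 0.19, -0.46, -0.004, -0.002, 0.003]
[-1.56, 0.1, -5.02, 0.0, 0.0, 0.0]
[-1.56, 0.1, -5.02, 0.0, 0.0, 0.0]
[-1.56, 0.1, -5.02, 0.0, 0.0, 0.0]
[2.08, 2.5, -1.07, -0.024, -0.0, 0.017]
[2.12, 2.49, -1.01, -0.024, -0.0, 0.017]
[2.16, 2.48, -0.95, -0.024, -0.0, 0.017]
[2.2, 2.46, -0.89, -0.024, -0.0, 0.017]
[2.24, 2.45, -0.83, -0.024, -0.0, 0.017]
[2.28, 2.43, -0.78, -0.024, 0.0, 0.017]
[0.26, 0.68, 0.22, -0.004, 0.0, 0.003]
[0.26, 0.67, 0.22, -0.004, -0.0, 0.003]
[0.27, 0.67, 0.23, -0.004, -0.0, 0.003]
[0.27, 0.67, 0.23, -0.004, -0.0, 0.003]
[0.27, 0.67, 0.23, -0.004, 0.0, 0.003]
[0.27, 0.67, 0.24, -0.004, 0.0, 0.003]
[0.27, 0.66, 0.24, -0.004, -0.0, 0.003]
[0.28, 0.66, 0.24, -0.004, 0.0, 0.003]
[0.28, 0.66, 0.24, -0.004, 0.0, 0.003]
[0.28, 0.66, 0.2
[... 649 characters left out ...]

[0.31, 0.63, 0.29, -0.004, 0.0, 0.003]
[0.31, 0.62, 0.3, -0.004, 0.0, 0.003]
[0.32, 0.62, 0.3, -0.004, -0.0, 0.003]
[0.32, 0.62, 0.3, -0.004, 0.0, 0.003]
[0.32, 0.62, 0.3, -0.004, -0.0, 0.003]
[0.32, 0.61, 0.31, -0.004, 0.0, 0.003]
[0.32, 0.61, 0.31, -0.004, 0.0, 0.003]
[0.33, 0.61, 0.31, -0.004, -0.0, 0.003]
[0.17, 1.32, 1.64, -0.011, -0.0, 0.008]
[0.18, 1.3, 1.65, -0.011, 0.0, 0.008]
[0.19, 1.28, 1.67, -0.011, 0.0, 0.008]
[0.2, 1.26, 1.68, -0.011, -0.0, 0.008]
[0.21, 1.24, 1.7, -0.011, 0.0, 0.008]
[0.22, 1.22, 1.71, -0.011, 0.0, 0.008]
[0.23, 1.2, 1.72, -0.011, -0.0, 0.008]
[0.24, 1.18, 1.74, -0.011, 0.0, 0.008]
[0.25, 1.15, 1.75, -0.011, 0.0, 0.008]
[0.26, 1.13, 1.76, -0.011, 0.0, 0.008]
```

play_rows:
  steps:
    - {"fingers": 1,"tx": 0.85,"ty": 0.1,"tz": -0.46,"rx": 0,"ry": 0,"rz": 0}
    - {"fingers": 1,"tx": -1.56,"ty": 0.1,"tz": -5.02,"rx": 0,"ry": 0,"rz": 0}
    - {"fingers": 1,"tx": -1.56,"ty": 0.1,"tz": -5.02,"rx": 0,"ry": 0,"rz": 0}

```text
time_s: 8.38
tcp_pos: [0.4498, 0.246, 0.061]
orientation: [0.886, -0.037, 0.462, 0.019]
wrist_force: [0.3, 0.8, 0.8]
finger_gap: 0.332
grasp_force: 11.9
```

```bash
python3 - <<'E'
from kin import *
# refit position model incl. this pose
o=r.get_obs(); q=o['joint_positions']; print('err mm',((o['tcp_pos']-fk(q)[0])*1000).round(1), o['tcp_pos'],q.round(3),o['finger_gap'],o['grasp_force'])
D2=[(D[0][0],D[0][1]),([.785,.493,2.074,-1.565,.695,.699],[.47304909,.29760625,.12614372]),(q,o['tcp_pos'])]
M=np.vstack([A(a,1,1,math.pi/2) for a,_ in D2]); y=np.hstack([b for _,b in D2])
s=np.linalg.lstsq(M,y,rcond=None)[0]; print(s.round(4),((M@s-y)*1000).round(1))
def tp(a,b,n=8):
    for i in range(n+1): print((fk(a+(b-a)*i/n)[0]).round(3),end=' ')
b=G([.525,-.33,.19],-33,55,[-.67,.5,2.1,2.95,.5,-1.45])
tp(q,b); jplan([b])
E
```

```text
err mm [ 8.5  7.5 -1.7] [0.44978943 0.24599505 0.06099387] [ 0.718  0.641  2.278  4.081  0.818 -1.789] 0.3320653981366785 11.862376350791237
[0.0441 0.0458 0.3387 0.3526 0.4195 0.2646] [-0.3 -1.9  0.1  2.4  2.7 -0.1 -1.7 -0.9 -0. ]
ik [-0.67  0.31  2.18  2.9   0.32 -1.4 ] err 0.0
[0.441 0.239 0.063] [0.492 0.2   0.077] [0.536 0.149 0.092] [0.571 0.086 0.109] [0.594 0.012 0.125] [ 0.603 -0.069  0.141] [ 0.596 -0.156  0.157] [ 0.572 -0.245  0.171] [ 0.53  -0.334  0.185] model err mm [ 8.5  7.5 -1.7] q [ 0.72  0.64  2.28  4.08  0.82 -1.79]
seg 14 min z 0.063
[2.41, 1.77, 2.12, -0.003, 0.001, 0.043]
[2.48, 2.11, 1.98, -0.006, 0.003, 0.039]
[2.53, 2.45, 1.82, -0.009, 0.005, 0.035]
[2.54, 2.78, 1.64, -0.013, 0.006, 0.031]
[2.53, 3.1, 1.45, -0.016, 0.007, 0.027]
[2.48, 3.43, 1.24, -0.021, 0.007, 0.023]
[2.4, 3.74, 1.03, -0.025, 0.007, 0.019]
[2.29, 4.04, 0.81, -0.03, 0.006, 0.016]
[2.14, 4.34, 0.6, -0.035, 0.005, 0.013]
[1.96, 4.62, 0.38, -0.04, 0.003, 0.01]
[1.75, 4.89, 0.18, -0.045, 0.001, 0.008]
[1.51, 5.15, -0.01, -0.05, -0.002, 0.006]
[1.24, 5.39, -0.19, -0.055, -0.005, 0.004]
[0.95, 5.62, -0.35, -0.06, -0.008, 0.003]
```

```bash
sed -i 's/^PAR=.*/PAR=np.array([.0441,.0458,.3387,.3526,.4195,.2646])/' kin.py; python3 - <<'E'
from kin import *
q=r.get_obs()['joint_positions']
V=None
for g,h,t in [([.44,.24,.30],-5,55),([.47,.24,.30],0,60),([.44,.24,.30],10,65)]: V=G(g,h,t,q)
b=G([.525,-.33,.24],-33,60,[-.67,.5,2.1,2.95,.5,-1.45])
V=G([.44,.24,.30],10,65,q)
for a,c in [(q,V),(V,b)]:
    for i in range(7): print(fk(a+(c-a)*i/6)[0].round(3),end=' ')
    print()
jplan([V,b])
E
```

```text
ik [ 0.71 -0.11  2.37  4.71  0.63 -2.67] err 0.0762
ik [ 0.64 -0.09  2.33  4.63  0.54 -2.69] err 0.0
ik [ 0.6  -0.21  2.5   4.18  0.45 -2.37] err 0.0
ik [-0.67  0.21  2.21  2.9   0.33 -1.38] err 0.0
ik [ 0.6  -0.21  2.5   4.18  0.45 -2.37] err 0.0
[0.448 0.245 0.061] [0.456 0.249 0.103] [0.461 0.25  0.144] [0.462 0.25  0.185] [0.46  0.248 0.224] [0.455 0.245 0.261] [0.447 0.241 0.297] 
[0.447 0.241 0.297] [0.507 0.17  0.3  ] [0.553 0.084 0.297] [ 0.581 -0.013  0.289] [ 0.588 -0.118  0.276] [ 0.572 -0.227  0.258] [ 0.531 -0.334  0.236] 
model err mm [1.7 0.9 0. ] q [ 0.72  0.64  2.28  4.08  0.82 -1.79]
seg 5 min z 0.061
seg 12 min z 0.236
[4.63, -0.5, -2.15, 0.038, 0.017, -0.017]
[4.33, -0.17, -2.4, 0.043, 0.024, -0.021]
[4.0, 0.07, -2.6, 0.046, 0.033, -0.026]
[3.66, 0.22, -2.75, 0.048, 0.043, -0.032]
[3.34, 0.29, -2.85, 0.048, 0.053, -0.038]
[1.27, 3.9, 2.19, -0.058, 0.014, 0.026]
[1.06, 4.06, 2.16, -0.057, 0.01, 0.024]
[0.86, 4.23, 2.11, -0.056, 0.006, 0.024]
[0.66, 4.41, 2.04, -0.056, 0.002, 0.023]
[0.46, 4.59, 1.95, -0.056, -0.003, 0.023]
[0.27, 4.78, 1.85, -0.056, -0.006, 0.024]
[0.09, 4.96, 1.73, -0.056, -0.01, 0.025]
[-0.09, 5.13, 1.6, -0.056, -0.014, 0.026]
[-0.27, 5.31, 1.46, -0.056, -0.017, 0.028]
[-0.44, 5.47, 1.31, -0.057, -0.02, 0.029]
[-0.61, 5.63, 1.16, -0.058, -0.023, 0.031]
[-0.77, 5.77, 1.01, -0.058, -0.026, 0.034]
```

play_rows:
  steps:
    - {"fingers": 1,"tx": 4.63,"ty": -0.5,"tz": -2.15,"rx": 0.038,"ry": 0.017,"rz": -0.017}
    - {"fingers": 1,"tx": 4.33,"ty": -0.17,"tz": -2.4,"rx": 0.043,"ry": 0.024,"rz": -0.021}
    - {"fingers": 1,"tx": 4.0,"ty": 0.07,"tz": -2.6,"rx": 0.046,"ry": 0.033,"rz": -0.026}
    - {"fingers": 1,"tx": 3.66,"ty": 0.22,"tz": -2.75,"rx": 0.048,"ry": 0.043,"rz": -0.032}
    - {"fingers": 1,"tx": 3.34,"ty": 0.29,"tz": -2.85,"rx": 0.048,"ry": 0.053,"rz": -0.038}

```text
time_s: 9.0
tcp_pos: [0.4496, 0.2426, 0.2981]
orientation: [0.839, 0.075, 0.537, -0.047]
wrist_force: [0.0, 0.8, 0.8]
finger_gap: 0.332
grasp_force: 11.9
```

```bash
python3 - <<'E'
from kin import *
o=r.get_obs(); q=o['joint_positions']; print(o['finger_gap'],o['grasp_force'])
b0=G([.52,-.12,.29],-15,62,[-.3,.1,2.2,3.2,.4,-1.7])
b=G([.49,-.29,.24],-30,60,[-.67,.5,2.1,2.95,.5,-1.45])
c=G([.51,-.325,.165],-33,55,b)
for a,d in [(q,b0),(b0,b),(b,c)]:
    for i in range(5): print(fk(a+(d-a)*i/4)[0].round(3),end=' ')
    print()
jplan([b0,b,c])
E
```

```text
0.3316915962521311 11.865151350830274
ik [-0.35 -0.16  2.45  2.81  0.24 -1.29] err 0.0
ik [-0.67  0.09  2.36  2.77  0.37 -1.3 ] err 0.0
ik [-0.68  0.36  2.22  2.93  0.41 -1.43] err 0.0
[0.497 0.275 0.286] [0.541 0.186 0.299] [0.561 0.088 0.302] [ 0.557 -0.016  0.297] [ 0.527 -0.122  0.286] 
[ 0.527 -0.122  0.286] [ 0.525 -0.165  0.275] [ 0.519 -0.208  0.263] [ 0.51  -0.251  0.25 ] [ 0.496 -0.293  0.236] 
[ 0.496 -0.293  0.236] [ 0.502 -0.303  0.219] [ 0.507 -0.312  0.201] [ 0.512 -0.32   0.181] [ 0.515 -0.329  0.16 ] 
model err mm [-47.1 -32.   12. ] q [ 0.6   0.01  2.34  4.06  0.48 -2.25]
seg 8 min z 0.286
seg 4 min z 0.236
seg 2 min z 0.16
[1.41, 4.65, 1.21, -0.032, 0.024, 0.031]
[1.05, 4.77, 0.92, -0.035, 0.014, 0.026]
[0.7, 4.9, 0.64, -0.04, 0.005, 0.023]
[0.36, 5.03, 0.36, -0.045, -0.004, 0.021]
[0.04, 5.16, 0.1, -0.051, -0.012, 0.02]
[-0.27, 5.29, -0.13, -0.058, -0.019, 0.02]
[-0.56, 5.42, -0.33, -0.066, -0.025, 0.02]
[-0.82, 5.54, -0.48, -0.074, -0.03, 0.022]
[-0.55, 4.2, 1.35, -0.058, -0.009, 0.03]
[-0.67, 4.27, 1.33, -0.058, -0.009, 0.031]
[-0.78, 4.34, 1.3, -0.057, -0.009, 0.032]
[-0.89, 4.4, 1.25, -0.056, -0.009, 0.034]
[-2.11, 1.01, 3.41, -0.02, -0.043, 0.015]
[-2.56, 1.03, 3.49, -0.024, -0.044, 0.013]
```

```bash
python3 - <<'E'
s=open('kin.py').read()
s=s.replace("dirn(q[1]),dirn(a),ori","dirn(q[1]),dirn(a),dirn(a-math.pi/2),ori")
s=s.replace("PAR=np.array([.0441,.0458,.3387,.3526,.4195,.2646])","""import os,pickle
DB='data.pkl'
def fit(add=True):
    L=pickle.load(open(DB,'rb')) if os.path.exists(DB) else [(D[0][0],D[0][1]),([.785,.493,2.074,-1.565,.695,.699],[.47304909,.29760625,.12614372]),([.718,.641,2.278,4.081,.818,-1.789],[.44979,.24600,.06099])]
    o=r.get_obs(); L.append((o['joint_positions'],o['tcp_pos'])); pickle.dump(L,open(DB,'wb'))
    M=np.vstack([A(a,1,1,math.pi/2) for a,_ in L]); y=np.hstack([b for _,b in L]); s=np.linalg.lstsq(M,y,rcond=None)[0]
    print('PAR',s.round(4),'max err mm',np.abs((M@s-y)*1000).max().round(1),'cond',np.linalg.cond(M).round()); return s
PAR=fit()""")
open('kin.py','w').write(s)
E
python3 - <<'E'
from kin import *
o=r.get_obs(); print(o['joint_positions'].round(3),o['joint_velocities'].round(3),(ori(o['joint_positions'],1,1,math.pi/2).inv()*R.from_quat(o['orientation'])).magnitude())
E
```

```text
PAR [ 4.000e-04  4.650e-02  2.586e-01  4.870e-01  4.375e-01 -4.070e-02
  2.663e-01] max err mm 0.2 cond 16.0
[ 0.597  0.008  2.341  4.06   0.484 -2.246] [-0.189 -0.934  0.154 -0.3   -0.457 -0.436] 4.2096631489166513e-16
```

```bash
python3 - <<'E'
from kin import *
q=r.get_obs()['joint_positions']
b0=G([.50,-.12,.29],-15,62,[-.3,.1,2.2,3.2,.4,-1.7])
b=G([.49,-.29,.24],-30,60,[-.67,.5,2.1,2.95,.5,-1.45])
c=G([.51,-.325,.165],-33,55,b)
for a,d in [(q,b0),(b0,b),(b,c)]:
    for i in range(5): print(fk(a+(d-a)*i/4)[0].round(3),end=' ')
    print()
jplan([b0,b,c])
E
```

```text
PAR [ 4.000e-04  4.650e-02  2.586e-01  4.871e-01  4.375e-01 -4.070e-02
  2.663e-01] max err mm 0.3 cond 16.0
ik [-0.38 -0.01  2.35  2.79  0.3  -1.29] err 0.0
ik [-0.68  0.21  2.26  2.78  0.39 -1.31] err 0.0
ik [-0.68  0.41  2.18  2.92  0.41 -1.43] err 0.0
[0.45  0.243 0.298] [0.497 0.165 0.308] [0.524 0.076 0.308] [ 0.528 -0.021  0.3  ] [ 0.507 -0.122  0.286] 
[ 0.507 -0.122  0.286] [ 0.51  -0.164  0.275] [ 0.509 -0.207  0.263] [ 0.505 -0.25   0.25 ] [ 0.496 -0.293  0.236] 
[ 0.496 -0.293  0.236] [ 0.502 -0.303  0.218] [ 0.507 -0.312  0.2  ] [ 0.512 -0.32   0.181] [ 0.515 -0.329  0.16 ] 
model err mm [ 0. -0.  0.] q [ 0.6   0.01  2.34  4.06  0.48 -2.25]
seg 8 min z 0.286
seg 4 min z 0.236
seg 2 min z 0.16
[1.35, 4.14, 1.51, -0.039, 0.024, 0.028]
[1.0, 4.28, 1.29, -0.04, 0.015, 0.025]
[0.66, 4.44, 1.07, -0.043, 0.005, 0.022]
[0.34, 4.61, 0.83, -0.046, -0.004, 0.02]
[0.03, 4.77, 0.59, -0.051, -0.012, 0.02]
[-0.27, 4.93, 0.37, -0.055, -0.02, 0.02]
[-0.54, 5.09, 0.16, -0.061, -0.026, 0.022]
[-0.8, 5.24, -0.03, -0.066, -0.032, 0.024]
[-0.32, 3.96, 1.74, -0.058, -0.009, 0.031]
[-0.43, 4.08, 1.73, -0.057, -0.009, 0.031]
[-0.55, 4.19, 1.71, -0.057, -0.009, 0.032]
[-0.66, 4.29, 1.69, -0.057, -0.009, 0.033]
[-2.19, 1.03, 3.43, -0.021, -0.043, 0.015]
[-2.48, 1.0, 3.46, -0.023, -0.044, 0.013]
```

play_rows:
  steps:
    - {"fingers": 1,"tx": 1.35,"ty": 4.14,"tz": 1.51,"rx": -0.039,"ry": 0.024,"rz": 0.028}
    - {"fingers": 1,"tx": 1.0,"ty": 4.28,"tz": 1.29,"rx": -0.04,"ry": 0.015,"rz": 0.025}
    - {"fingers": 1,"tx": 0.66,"ty": 4.44,"tz": 1.07,"rx": -0.043,"ry": 0.005,"rz": 0.022}
    - {"fingers": 1,"tx": 0.34,"ty": 4.61,"tz": 0.83,"rx": -0.046,"ry": -0.004,"rz": 0.02}
    - {"fingers": 1,"tx": 0.03,"ty": 4.77,"tz": 0.59,"rx": -0.051,"ry": -0.012,"rz": 0.02}

```text
time_s: 9.62
tcp_pos: [0.5288, 0.0267, 0.3032]
orientation: [0.836, -0.035, 0.548, 0.013]
wrist_force: [0.9, -1.0, -0.1]
finger_gap: 0.33
grasp_force: 11.9
```

play_rows:
  steps:
    - {"fingers": 1,"tx": -0.27,"ty": 4.93,"tz": 0.37,"rx": -0.055,"ry": -0.02,"rz": 0.02}
    - {"fingers": 1,"tx": -0.54,"ty": 5.09,"tz": 0.16,"rx": -0.061,"ry": -0.026,"rz": 0.022}
    - {"fingers": 1,"tx": -0.8,"ty": 5.24,"tz": -0.03,"rx": -0.066,"ry": -0.032,"rz": 0.024}
    - {"fingers": 1,"tx": -0.32,"ty": 3.96,"tz": 1.74,"rx": -0.058,"ry": -0.009,"rz": 0.031}
    - {"fingers": 1,"tx": -0.43,"ty": 4.08,"tz": 1.73,"rx": -0.057,"ry": -0.009,"rz": 0.031}

```text
time_s: 10.25
tcp_pos: [0.5084, -0.2082, 0.2618]
orientation: [0.845, -0.169, 0.497, 0.101]
wrist_force: [0.3, -0.5, 0.3]
finger_gap: 0.327
grasp_force: 11.9
```

play_rows:
  steps:
    - {"fingers": 1,"tx": -0.55,"ty": 4.19,"tz": 1.71,"rx": -0.057,"ry": -0.009,"rz": 0.032}
    - {"fingers": 1,"tx": -0.66,"ty": 4.29,"tz": 1.69,"rx": -0.057,"ry": -0.009,"rz": 0.033}
    - {"fingers": 1,"tx": 0,"ty": 0,"tz": 0,"rx": 0,"ry": 0,"rz": 0}

```text
time_s: 10.62
tcp_pos: [0.4945, -0.2952, 0.2338]
orientation: [0.837, -0.226, 0.481, 0.131]
wrist_force: [0.6, 0.2, -0.6]
finger_gap: 0.331
grasp_force: 11.9
```

```bash
python3 - <<'E'
from kin import *
o=r.get_obs(); print(o['tcp_pos'],o['finger_gap'])
c=G([.515,-.325,.165],-33,55,o['joint_positions'])
jplan([c])
E
```

```text
PAR [ 3.000e-04  4.650e-02  2.586e-01  4.871e-01  4.375e-01 -4.070e-02
  2.664e-01] max err mm 0.3 cond 15.0
[ 0.49446816 -0.29524573  0.233799  ] 0.3314554237238711
ik [-0.67  0.41  2.17  2.94  0.4  -1.44] err 0.0
model err mm [ 0.  0. -0.] q [-0.68  0.21  2.26  2.79  0.39 -1.33]
seg 2 min z 0.16
[-1.95, 0.78, 3.58, -0.018, -0.041, 0.015]
[-2.26, 0.73, 3.62, -0.02, -0.042, 0.013]
```

play_rows:
  steps:
    - {"fingers": 1,"tx": -1.95,"ty": 0.78,"tz": 3.58,"rx": -0.018,"ry": -0.041,"rz": 0.015}
    - {"fingers": 1,"tx": -2.26,"ty": 0.73,"tz": 3.62,"rx": -0.02,"ry": -0.042,"rz": 0.013}
    - {"fingers": 1,"tx": 0,"ty": 0,"tz": 0,"rx": 0,"ry": 0,"rz": 0}
    - {"fingers": 0.3,"tx": 0,"ty": 0,"tz": 0,"rx": 0,"ry": 0,"rz": 0}
    - {"fingers": 0.3,"tx": 0,"ty": 0,"tz": 0,"rx": 0,"ry": 0,"rz": 0}

```text
time_s: 11.25
tcp_pos: [0.5214, -0.3263, 0.1625]
orientation: [0.85, -0.25, 0.444, 0.13]
wrist_force: [-0.1, -0.1, -0.2]
finger_gap: 0.494
grasp_force: 0.0
```

play_rows:
  steps:
    - {"fingers": 0.3,"tx": 0,"ty": 0,"tz": 0,"rx": 0,"ry": 0,"rz": 0}
    - {"fingers": 0.3,"tx": 0,"ty": 0,"tz": 0,"rx": 0,"ry": 0,"rz": 0}

```text
time_s: 11.5
tcp_pos: [0.5214, -0.3267, 0.1614]
orientation: [0.851, -0.25, 0.444, 0.13]
wrist_force: [-0.2, 0.4, -0.1]
finger_gap: 0.686
grasp_force: 0.0
```

```bash
python3 - <<'E'
from kin import *
o=r.get_obs(); q=o['joint_positions']; print(o['tcp_pos'],o['finger_gap'])
im,d=r.snapshot('side')
for x in r.trace('side','long_wad_center')[:2]: P=cloud('side',d,x['pixels']); print(x['p'],np.median(P,0).round(3) if len(P) else None)
for x in r.trace('side','round_wad_center')[:2]: P=cloud('side',d,x['pixels']); print(x['p'],np.median(P,0).round(3) if len(P) else None)
cv2.imwrite('pics/s2.png',im[120:440,200:620])
z=dirz(6,55); g=np.array([.577,.071,.021]); L=[.02,.8,2.1,3.0,.7,-1.5]
u=G([.47,-.28,.24],-28,58,q); v=G([.43,.03,.20],0,58,L); w=G(g-.1*z,6,55,L); x=G(g,6,55,w)
for a,e in [(q,u),(u,v),(v,w)]:
    for i in range(5): print(fk(a+(e-a)*i/4)[0].round(3),end=' ')
    print()
jplan([u,v,w])
E
```

```text
PAR [ 3.000e-04  4.650e-02  2.586e-01  4.871e-01  4.375e-01 -4.070e-02
  2.664e-01] max err mm 0.3 cond 16.0
[ 0.52144181 -0.32673833  0.16139463] 0.6859014888456351
ik [-0.71  0.16  2.29  2.58  0.36 -1.16] err 0.0
ik [-0.08  0.09  2.58  3.01  0.54 -1.5 ] err 0.0
ik [-0.02  0.58  2.43  3.    0.83 -1.55] err 0.0
ik [ 0.01  0.77  2.22  3.03  0.81 -1.55] err 0.0
[ 0.521 -0.327  0.161] [ 0.512 -0.317  0.183] [ 0.501 -0.306  0.202] [ 0.489 -0.295  0.22 ] [ 0.476 -0.283  0.236] 
[ 0.476 -0.283  0.236] [ 0.49  -0.194  0.225] [ 0.486 -0.11   0.215] [ 0.468 -0.035  0.205] [0.437 0.03  0.196] 
[0.437 0.03  0.196] [0.458 0.037 0.171] [0.476 0.045 0.142] [0.491 0.054 0.11 ] [0.502 0.063 0.074] 
model err mm [ 0.   0.  -0.1] q [-0.67  0.41  2.17  2.93  0.4  -1.44]
seg 2 min z 0.161
seg 7 min z 0.196
seg 3 min z 0.074
[1.74, -0.66, -4.7, 0.04, 0.029, -0.021]
[1.0, -0.72, -4.6, 0.029, 0.022, -0.026]
[-1.34, -5.01, -0.98, 0.069, 0.002, -0.034]
[-1.4, -4.76, -1.05, 0.066, 0.001, -0.034]
[-1.46, -4.5, -1.14, 0.062, -0.0, -0.035]
[-1.5, -4.24, -1.23, 0.059, -0.001, -0.036]
[-1.54, -3.96, -1.32, 0.056, -0.002, -0.038]
[-1.57, -3.69, -1.41, 0.053, -0.002, -0.039]
[-1.59, -3.41, -1.5, 0.05, -0.003, -0.041]
[-1.43, -1.0, 4.13, 0.029, -0.018, -0.021]
[-2.2, -1.04, 4.13, 0.029, -0.017, -0.019]
[-2.98, -1.1, 3.99, 0.029, -0.017, -0.018]
```

View pics/s2.png

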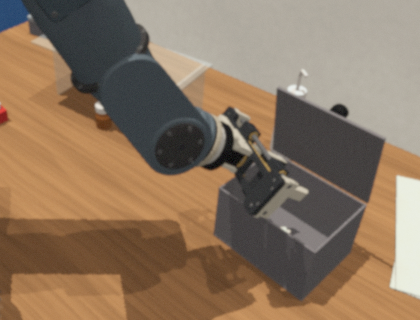

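The picture shows the gripper open over the bin and a bit of white wad inside it at (287,230).

play_rows:
  steps:
    - {"fingers": 0.35,"tx": 1.74,"ty": -0.66,"tz": -4.7,"rx": 0.04,"ry": 0.029,"rz": -0.021}
    - {"fingers": 0.35,"tx": 1.0,"ty": -0.72,"tz": -4.6,"rx": 0.029,"ry": 0.022,"rz": -0.026}
    - {"fingers": 0.35,"tx": -1.34,"ty": -5.01,"tz": -0.98,"rx": 0.069,"ry": 0.002,"rz": -0.034}
    - {"fingers": 0.35,"tx": -1.4,"ty": -4.76,"tz": -1.05,"rx": 0.066,"ry": 0.001,"rz": -0.034}
    - {"fingers": 0.35,"tx": -1.46,"ty": -4.5,"tz": -1.14,"rx": 0.062,"ry": 0,"rz": -0.035}

```text
time_s: 12.28
tcp_pos: [0.4886, -0.1318, 0.2177]
orientation: [0.865, -0.119, 0.484, 0.058]
wrist_force: [1.3, 0.8, -0.5]
finger_gap: 0.653
grasp_force: 0.0
```

play_rows:
  steps:
    - {"fingers": 0.35,"tx": -1.5,"ty": -4.24,"tz": -1.23,"rx": 0.059,"ry": -0.001,"rz": -0.036}
    - {"fingers": 0.35,"tx": -1.54,"ty": -3.96,"tz": -1.32,"rx": 0.056,"ry": -0.002,"rz": -0.038}
    - {"fingers": 0.35,"tx": -1.57,"ty": -3.69,"tz": -1.41,"rx": 0.053,"ry": -0.002,"rz": -0.039}
    - {"fingers": 0.35,"tx": -1.59,"ty": -3.41,"tz": -1.5,"rx": 0.05,"ry": -0.003,"rz": -0.041}
    - {"fingers": 0.35,"tx": 0,"ty": 0,"tz": 0,"rx": 0,"ry": 0,"rz": 0}

```text
time_s: 12.9
tcp_pos: [0.4358, 0.0315, 0.1952]
orientation: [0.875, 0.001, 0.484, -0.001]
wrist_force: [0.6, -0.5, 0.1]
finger_gap: 0.649
grasp_force: 0.0
```

```bash
python3 - <<'E'
from kin import *
o=r.get_obs(); q=o['joint_positions']; print(o['tcp_pos'],o['finger_gap'])
im,d=r.snapshot('wrist')
for t in ['round_wad_center','jar']:
    for x in r.trace('wrist',t)[:1]: P=cloud('wrist',d,x['pixels']); print(t,x['p'],x['extent'],np.percentile(P,[3,50,97],axis=0).round(3).tolist())
z=dirz(6,55); g=np.array([.577,.072,.022])
cplan([(g-.09*z,6,55,None)])
E
```

```text
PAR [ 3.000e-04  4.650e-02  2.586e-01  4.872e-01  4.376e-01 -4.070e-02
  2.664e-01] max err mm 0.3 cond 14.0
[0.4357932  0.0315265  0.19518723] 0.6492082974571357
round_wad_center 0.72 [287.0, 273.6, 42.3, 39.9] [[0.565, 0.055, 0.002], [0.574, 0.072, 0.033], [0.597, 0.091, 0.039]]
jar 0.79 [207.8, 279.9, 42.3, 53.0] [[0.543, 0.137, 0.014], [0.551, 0.151, 0.057], [0.574, 0.169, 0.064]]
q [-0.08  0.09  2.57  3.01  0.53 -1.5 ]
seg 4 err 0.0 q end [-0.01  0.6   2.41  3.01  0.83 -1.55]
[-1.74, -0.89, 3.22, 0.022, -0.013, -0.015]
[-1.68, -0.84, 3.26, 0.022, -0.013, -0.015]
[-1.62, -0.79, 3.3, 0.022, -0.013, -0.015]
[-1.57, -0.74, 3.34, 0.022, -0.013, -0.015]
```

play_rows:
  steps:
    - {"fingers": 0.33,"tx": -1.74,"ty": -0.89,"tz": 3.22,"rx": 0.022,"ry": -0.013,"rz": -0.015}
    - {"fingers": 0.33,"tx": -1.68,"ty": -0.84,"tz": 3.26,"rx": 0.022,"ry": -0.013,"rz": -0.015}
    - {"fingers": 0.33,"tx": -1.62,"ty": -0.79,"tz": 3.3,"rx": 0.022,"ry": -0.013,"rz": -0.015}
    - {"fingers": 0.33,"tx": -1.57,"ty": -0.74,"tz": 3.34,"rx": 0.022,"ry": -0.013,"rz": -0.015}
    - {"fingers": 0.33,"tx": 0,"ty": 0,"tz": 0,"rx": 0,"ry": 0,"rz": 0}

```text
time_s: 13.68
tcp_pos: [0.51, 0.0647, 0.0668]
orientation: [0.886, 0.047, 0.46, -0.024]
wrist_force: [-0.5, 0.4, 0.4]
finger_gap: 0.671
grasp_force: 0.0
```

```bash
python3 - <<'E'
from kin import *
g=np.array([.577,.072,.022])
cplan([(g,6,55,3)])
im,d=r.snapshot('wrist'); cv2.imwrite('pics/w3.png',im)
E
```

```text
PAR [ 2.000e-04  4.650e-02  2.586e-01  4.872e-01  4.377e-01 -4.070e-02
  2.664e-01] max err mm 0.3 cond 14.0
q [-0.01  0.6   2.41  3.01  0.83 -1.55]
seg 3 err 0.0 q end [ 0.01  0.77  2.22  3.03  0.8  -1.55]
[0.07, -0.01, 2.96, 0.0, 0.001, 0.0]
[0.07, -0.01, 2.96, 0.0, 0.001, 0.0]
[0.07, -0.01, 2.96, 0.0, 0.001, 0.0]
```

View pics/w3.png

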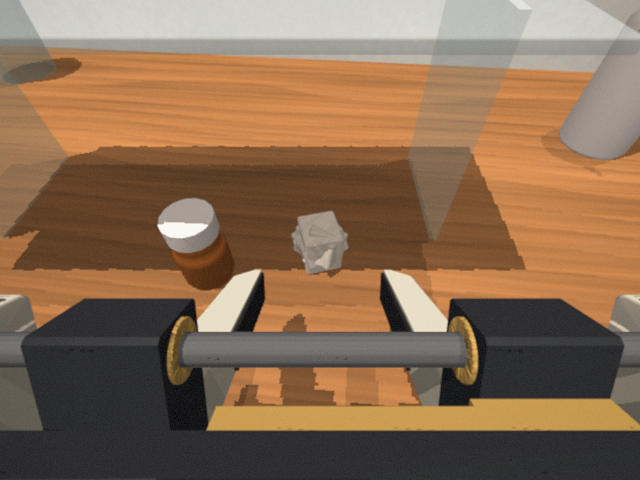

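The round wad (320,242) is centred between the fingertips (262, 382); the jar (195,245) is left of the left finger. Narrow slightly and go in.

play_rows:
  steps:
    - {"fingers": 0.4,"tx": 0.07,"ty": 0,"tz": 2.9,"rx": 0,"ry": 0,"rz": 0}
    - {"fingers": 0.4,"tx": 0.07,"ty": 0,"tz": 2.8,"rx": 0,"ry": 0,"rz": 0}
    - {"fingers": 0.4,"tx": 0,"ty": 0,"tz": 1.8,"rx": 0,"ry": 0,"rz": 0}
    - {"fingers": 0.4,"tx": 0,"ty": 0,"tz": 1.1,"rx": 0,"ry": 0,"rz": 0}
    - {"fingers": 1,"tx": 0,"ty": 0,"tz": 0,"rx": 0,"ry": 0,"rz": 0}

```text
time_s: 14.35
tcp_pos: [0.5804, 0.0726, 0.0213]
orientation: [0.886, 0.047, 0.462, -0.024]
wrist_force: [0.2, 0.8, -0.2]
finger_gap: 0.537
grasp_force: 0.0
```

play_rows:
  steps:
    - {"fingers": 1,"tx": 0,"ty": 0,"tz": 0,"rx": 0,"ry": 0,"rz": 0}
    - {"fingers": 1,"tx": 0,"ty": 0,"tz": 0,"rx": 0,"ry": 0,"rz": 0}

```text
time_s: 14.6
tcp_pos: [0.58, 0.0728, 0.021]
orientation: [0.886, 0.047, 0.461, -0.024]
wrist_force: [-2.5, -1.2, 5.7]
finger_gap: 0.456
grasp_force: 12.0
```

```bash
python3 - <<'E'
from kin import *
o=r.get_obs(); q=o['joint_positions']; p=o['tcp_pos']; print(p,o['finger_gap'])
z=dirz(6,55); g=p-.008*z
cplan([(g+[0,0,.012],6,55,1),([.47,.06,.075],6,55,None)])
E
```

```text
PAR [ 2.000e-04  4.650e-02  2.586e-01  4.872e-01  4.377e-01 -4.060e-02
  2.664e-01] max err mm 0.3 cond 14.0
[0.57997016 0.07275465 0.02101738] 0.45633965185063646
q [ 0.01  0.76  2.23  3.03  0.8  -1.55]
seg 1 err 0.0 q end [ 0.01  0.72  2.23  3.03  0.78 -1.55]
seg 2 err 0.0 q end [-0.03  0.59  2.49  3.    0.9  -1.56]
[0.98, 0.0, -0.69, 0.0, -0.001, 0.002]
[-1.46, 0.06, -5.34, 0.0, 0.0, 0.0]
[-1.46, 0.06, -5.34, 0.0, 0.0, 0.0]
```

play_rows:
  steps:
    - {"fingers": 1,"tx": 0.5,"ty": 0,"tz": -0.35,"rx": 0,"ry": 0,"rz": 0}
    - {"fingers": 1,"tx": 0.5,"ty": 0,"tz": -0.35,"rx": 0,"ry": 0,"rz": 0}
    - {"fingers": 1,"tx": -1.4,"ty": 0,"tz": -5.3,"rx": 0,"ry": 0,"rz": 0}
    - {"fingers": 1,"tx": -1.4,"ty": 0,"tz": -5.3,"rx": 0,"ry": 0,"rz": 0}
  squeeze: 15

```text
time_s: 15.1
tcp_pos: [0.4765, 0.0621, 0.0712]
orientation: [0.886, 0.047, 0.461, -0.024]
wrist_force: [0.2, 0.0, 0.1]
finger_gap: 0.451
grasp_force: 15.0
```

```bash
python3 - <<'E'
from kin import *
o=r.get_obs(); q=o['joint_positions']; print(o['tcp_pos'],o['finger_gap'],o['grasp_force'])
v=G([.43,0.0,.22],0,58,q);u=G([.48,-.28,.24],-28,58,q); c=G([.515,-.325,.165],-33,55,u)
for a,e in [(q,v),(v,u),(u,c)]:
    for i in range(5): print(fk(a+(e-a)*i/4)[0].round(3),end=' ')
    print()
jplan([v,u,c])
E
```

```text
PAR [ 1.000e-04  4.650e-02  2.586e-01  4.872e-01  4.377e-01 -4.060e-02
  2.664e-01] max err mm 0.3 cond 14.0
[0.47650751 0.06210665 0.07123811] 0.45059376088840636 14.953973969095387
ik [-0.22  0.    2.56  2.71  0.46 -1.3 ] err 0.0
ik [-0.69  0.17  2.27  2.62  0.35 -1.18] err 0.0
ik [-0.67  0.41  2.17  2.94  0.4  -1.44] err 0.0
[0.477 0.062 0.071] [0.475 0.05  0.112] [0.467 0.036 0.15 ] [0.454 0.019 0.185] [0.437 0.    0.216] 
[0.437 0.    0.216] [ 0.464 -0.063  0.222] [ 0.482 -0.132  0.227] [ 0.49  -0.206  0.232] [ 0.486 -0.283  0.236] 
[ 0.486 -0.283  0.236] [ 0.496 -0.295  0.219] [ 0.506 -0.306  0.201] [ 0.514 -0.318  0.182] [ 0.52  -0.329  0.16 ] 
model err mm [-0.  0. -0.] q [-0.03  0.59  2.49  3.    0.9  -1.56]
seg 4 min z 0.071
seg 6 min z 0.216
seg 2 min z 0.16
[3.18, 1.17, -2.59, 0.001, 0.016, 0.028]
[2.68, 1.29, -2.89, -0.013, 0.014, 0.017]
[2.16, 1.49, -3.09, -0.029, 0.012, 0.009]
[1.65, 1.76, -3.22, -0.046, 0.011, 0.004]
[1.35, 4.09, 1.43, -0.068, -0.0, 0.043]
[1.31, 4.26, 1.4, -0.068, -0.0, 0.043]
[1.27, 4.43, 1.37, -0.069, 0.0, 0.043]
[1.23, 4.6, 1.34, -0.069, 0.0, 0.043]
[1.18, 4.77, 1.31, -0.07, 0.0, 0.043]
[1.14, 4.93, 1.29, -0.071, 0.0, 0.043]
[-1.44, 1.12, 4.22, -0.031, -0.023, 0.027]
[-2.07, 1.19, 4.26, -0.042, -0.029, 0.022]
```

play_rows:
  steps:
    - {"fingers": 1,"tx": 3.18,"ty": 1.17,"tz": -2.59,"rx": 0.001,"ry": 0.016,"rz": 0.028}
    - {"fingers": 1,"tx": 2.68,"ty": 1.29,"tz": -2.89,"rx": -0.013,"ry": 0.014,"rz": 0.017}
    - {"fingers": 1,"tx": 2.16,"ty": 1.49,"tz": -3.09,"rx": -0.029,"ry": 0.012,"rz": 0.009}
    - {"fingers": 1,"tx": 1.65,"ty": 1.76,"tz": -3.22,"rx": -0.046,"ry": 0.011,"rz": 0.004}
    - {"fingers": 1,"tx": 1.35,"ty": 4.09,"tz": 1.43,"rx": -0.068,"ry": 0,"rz": 0.043}

```text
time_s: 15.72
tcp_pos: [0.4565, -0.0412, 0.2223]
orientation: [0.873, -0.035, 0.487, 0.021]
wrist_force: [-0.4, 0.5, -0.7]
finger_gap: 0.451
grasp_force: 15.0
```

play_rows:
  steps:
    - {"fingers": 1,"tx": 1.31,"ty": 4.26,"tz": 1.4,"rx": -0.068,"ry": 0,"rz": 0.043}
    - {"fingers": 1,"tx": 1.27,"ty": 4.43,"tz": 1.37,"rx": -0.069,"ry": 0,"rz": 0.043}
    - {"fingers": 1,"tx": 1.23,"ty": 4.6,"tz": 1.34,"rx": -0.069,"ry": 0,"rz": 0.043}
    - {"fingers": 1,"tx": 1.18,"ty": 4.77,"tz": 1.31,"rx": -0.07,"ry": 0,"rz": 0.043}
    - {"fingers": 1,"tx": 1.14,"ty": 4.93,"tz": 1.29,"rx": -0.071,"ry": 0,"rz": 0.043}

```text
time_s: 16.35
tcp_pos: [0.4874, -0.2848, 0.2356]
orientation: [0.849, -0.212, 0.47, 0.119]
wrist_force: [0.7, 0.7, -0.1]
finger_gap: 0.451
grasp_force: 15.0
```

play_rows:
  steps:
    - {"fingers": 1,"tx": -1.44,"ty": 1.12,"tz": 4.22,"rx": -0.031,"ry": -0.023,"rz": 0.027}
    - {"fingers": 1,"tx": -2.07,"ty": 1.19,"tz": 4.26,"rx": -0.042,"ry": -0.029,"rz": 0.022}
    - {"fingers": 1,"tx": 0,"ty": 0,"tz": 0,"rx": 0,"ry": 0,"rz": 0}

```text
time_s: 16.73
tcp_pos: [0.5221, -0.3287, 0.1571]
orientation: [0.852, -0.252, 0.44, 0.131]
wrist_force: [0.0, 0.0, 0.2]
finger_gap: 0.448
grasp_force: 15.0
```

play_rows:
  steps:
    - {"fingers": 0.3,"tx": 0,"ty": 0,"tz": 0,"rx": 0,"ry": 0,"rz": 0}
    - {"fingers": 0.3,"tx": 0,"ty": 0,"tz": 0,"rx": 0,"ry": 0,"rz": 0}
    - {"fingers": 0.3,"tx": 0,"ty": 0,"tz": 0,"rx": 0,"ry": 0,"rz": 0}
    - {"fingers": 0.3,"tx": 0,"ty": 0,"tz": 0,"rx": 0,"ry": 0,"rz": 0}

```text
time_s: 17.23
tcp_pos: [0.5223, -0.3288, 0.1607]
orientation: [0.85, -0.251, 0.443, 0.132]
wrist_force: [0.1, -0.1, 0.1]
finger_gap: 0.698
grasp_force: 0.0
```

```bash
python3 - <<'E'
from kin import *
o=r.get_obs(); q=o['joint_positions']; print(o['tcp_pos'],o['finger_gap'])
H=np.array([.605,-.342,0]); e=np.array([.996,-.087,0]); f=np.array([.087,.996,0])
loc=lambda x,z,y=-.055: H+e*x+f*y+[0,0,z+.019]
u=G([.46,-.25,.27],-28,60,q)
m1=[-.6,.05,1.95,2.7,.7,-1.2]; m2=[-.6,.05,1.95,0.1,.9,.9]
for fl in (0,1):
    a=G(loc(.05,.34),-5,0,[-.5,.7,1.2,0,1,.9],fl); b=G(loc(.05,.22),-5,0,a,fl)
for s,t in [(q,u),(u,m1),(m1,m2)]:
    s=np.array(s);t=np.array(t)
    for i in range(7): print(fk(s+(t-s)*i/6)[0].round(2),end=' ')
    print()
jplan([u,m1,m2])
E
```

```text
PAR [ 1.000e-04  4.650e-02  2.586e-01  4.872e-01  4.377e-01 -4.060e-02
  2.664e-01] max err mm 0.3 cond 14.0
[ 0.52232266 -0.32878017  0.16065938] 0.6981469456912849
ik [-0.66  0.05  2.33  2.65  0.32 -1.19] err 0.0
ik [-0.61  0.72  0.77  0.    1.65 -2.1 ] err 0.0
ik [-0.61  0.76  0.97 -0.    1.4  -2.1 ] err 0.0
ik [-0.61  0.72  0.77  0.    1.65  1.04] err 0.0
ik [-0.61  0.76  0.97  0.    1.4   1.04] err 0.0
[ 0.52 -0.33  0.16] [ 0.52 -0.32  0.18] [ 0.51 -0.3   0.2 ] [ 0.5  -0.29  0.22] [ 0.49 -0.28  0.24] [ 0.48 -0.27  0.25] [ 0.47 -0.25  0.27] 
[ 0.47 -0.25  0.27] [ 0.5  -0.26  0.31] [ 0.53 -0.27  0.36] [ 0.56 -0.28  0.42] [ 0.58 -0.28  0.47] [ 0.6  -0.28  0.53] [ 0.61 -0.27  0.58] 
[ 0.61 -0.27  0.58] [ 0.63 -0.21  0.55] [ 0.62 -0.15  0.49] [ 0.6  -0.12  0.42] [ 0.55 -0.12  0.35] [ 0.49 -0.15  0.3 ] [ 0.43 -0.21  0.27] 
model err mm [ 0. -0. -0.] q [-0.67  0.41  2.16  2.94  0.4  -1.44]
seg 3 min z 0.161
seg 6 min z 0.266
seg 12 min z 0.268
[1.85, -1.23, -4.47, 0.031, 0.031, -0.013]
[1.33, -1.21, -4.38, 0.025, 0.029, -0.015]
[0.83, -1.16, -4.24, 0.019, 0.027, -0.018]
[5.89, -0.64, 0.73, 0.025, 0.123, -0.009]
[5.84, -0.68, 0.88, 0.026, 0.123, -0.01]
[5.77, -0.71, 1.04, 0.027, 0.123, -0.01]
[5.69, -0.73, 1.19, 0.028, 0.123, -0.011]
[5.61, -0.75, 1.34, 0.028, 0.123, -0.011]
[5.51, -0.77, 1.48, 0.029, 0.123, -0.011]
[-1.24, -3.55, -0.27, 0.134, -0.047, 0.01]
[-1.88, -3.34, -0.28, 0.126, -0.072, 0.013]
[-2.48, -3.02, -0.29, 0.113, -0.094, 0.015]
[-3.02, -2.58, -0.3, 0.096, -0.115, 0.017]
[-3.49, -2.05, -0.31, 0.076, -0.132, 0.02]
[-3.85, -1.43, -0.32, 0.052, -0.146, 0.022]
[-4.11, -0.75, -0.33, 0.026, -0.155, 0.025]
[-4.24, -0.02, -0.34, -0.001, -0.16, 0.028]
[-4.24, 0.73, -0.35, -0.03, -0.16, 0.03]
[-4.11, 1.48, -0.36, -0.058, -0.154, 0.033]
[-3.84, 2.2, -0.37, -0.086, -0.143, 0.036]
[-3.45, 2.87, -0.38, -0.111, -0.128, 0.038]
```

play_rows:
  steps:
    - {"fingers": 0.3,"tx": 1.85,"ty": -1.23,"tz": -4.47,"rx": 0.031,"ry": 0.031,"rz": -0.013}
    - {"fingers": 0.3,"tx": 1.33,"ty": -1.21,"tz": -4.38,"rx": 0.025,"ry": 0.029,"rz": -0.015}
    - {"fingers": 0.3,"tx": 0.83,"ty": -1.16,"tz": -4.24,"rx": 0.019,"ry": 0.027,"rz": -0.018}
    - {"fingers": 1,"tx": 5.89,"ty": -0.64,"tz": 0.73,"rx": 0.025,"ry": 0.123,"rz": -0.009}
    - {"fingers": 1,"tx": 5.84,"ty": -0.68,"tz": 0.88,"rx": 0.026,"ry": 0.123,"rz": -0.01}

```text
time_s: 17.85
tcp_pos: [0.5319, -0.2721, 0.3653]
orientation: [0.778, -0.172, 0.59, 0.129]
wrist_force: [1.2, 0.5, 0.8]
finger_gap: 0.529
grasp_force: 0.0
```

play_rows:
  steps:
    - {"fingers": 1,"tx": 5.77,"ty": -0.71,"tz": 1.04,"rx": 0.027,"ry": 0.123,"rz": -0.01}
    - {"fingers": 1,"tx": 5.69,"ty": -0.73,"tz": 1.19,"rx": 0.028,"ry": 0.123,"rz": -0.011}
    - {"fingers": 1,"tx": 5.61,"ty": -0.75,"tz": 1.34,"rx": 0.028,"ry": 0.123,"rz": -0.011}
    - {"fingers": 1,"tx": 5.51,"ty": -0.77,"tz": 1.48,"rx": 0.029,"ry": 0.123,"rz": -0.011}
    - {"fingers": 1,"tx": -1.24,"ty": -3.55,"tz": -0.27,"rx": 0.134,"ry": -0.047,"rz": 0.01}

```text
time_s: 18.48
tcp_pos: [0.6205, -0.2373, 0.5707]
orientation: [0.646, -0.04, 0.758, 0.088]
wrist_force: [0.0, 0.8, -1.0]
finger_gap: 0.019
grasp_force: 0.0
```

```bash
python3 - <<'E'
from kin import *
A0=[]
for c in ['scene','side']:
    im,d=r.snapshot(c)
    for t in ['round_wad_center','long_wad_center','jar']:
        for x in r.trace(c,t)[:1]: P=cloud(c,d,x['pixels']); print(c,t,round(x['p'],2),np.median(P,0).round(3) if len(P) else None)
    A0.append(cv2.resize(im[240:460,380:640],(390,330)))
cv2.imwrite('pics/b.png',np.hstack(A0))
jplan([[-.6,.05,1.95,0.1,.9,.9]])
E
```

```text
PAR [ 1.000e-04  4.650e-02  2.587e-01  4.872e-01  4.378e-01 -4.070e-02
  2.665e-01] max err mm 0.3 cond 13.0
scene round_wad_center 0.58 [ 0.577 -0.349  0.042]
scene long_wad_center 0.62 [ 0.515 -0.323  0.032]
scene jar 0.5 [0.554 0.149 0.058]
side round_wad_center 0.79 [ 0.57  -0.351  0.035]
side jar 0.79 [0.55  0.147 0.037]
model err mm [0. 0. 0.] q [-0.6   0.05  1.95  2.49  0.72 -1.03]
seg 11 min z 0.268
[-1.86, -3.36, -0.28, 0.126, -0.071, 0.013]
[-2.47, -3.03, -0.29, 0.113, -0.094, 0.015]
[-3.01, -2.6, -0.3, 0.097, -0.115, 0.018]
[-3.48, -2.06, -0.31, 0.076, -0.132, 0.02]
[-3.85, -1.44, -0.32, 0.053, -0.146, 0.022]
[-4.1, -0.75, -0.33, 0.026, -0.155, 0.025]
[-4.24, -0.02, -0.35, -0.001, -0.16, 0.028]
[-4.24, 0.73, -0.36, -0.03, -0.16, 0.03]
[-4.11, 1.48, -0.37, -0.059, -0.154, 0.033]
[-3.84, 2.21, -0.38, -0.086, -0.143, 0.036]
[-3.44, 2.88, -0.39, -0.111, -0.128, 0.039]
```

View pics/b.png

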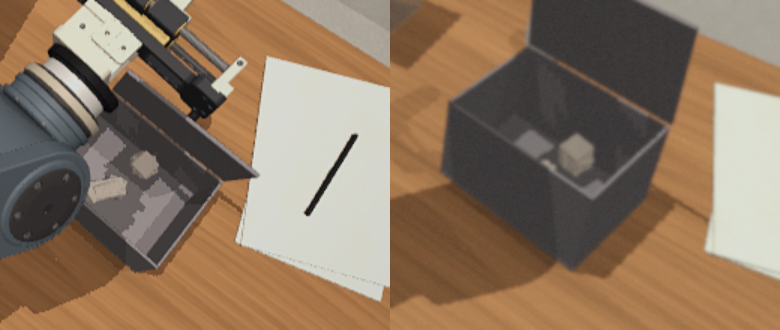

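Both wads lie on the bin floor: left half at (108,188) and (145,165). Continue the wrist turn.

play_rows:
  steps:
    - {"fingers": 1,"tx": -1.86,"ty": -3.36,"tz": -0.28,"rx": 0.126,"ry": -0.071,"rz": 0.013}
    - {"fingers": 1,"tx": -2.47,"ty": -3.03,"tz": -0.29,"rx": 0.113,"ry": -0.094,"rz": 0.015}
    - {"fingers": 1,"tx": -3.01,"ty": -2.6,"tz": -0.3,"rx": 0.097,"ry": -0.115,"rz": 0.018}
    - {"fingers": 1,"tx": -3.48,"ty": -2.06,"tz": -0.31,"rx": 0.076,"ry": -0.132,"rz": 0.02}
    - {"fingers": 1,"tx": -3.85,"ty": -1.44,"tz": -0.32,"rx": 0.053,"ry": -0.146,"rz": 0.022}

```text
time_s: 19.5
tcp_pos: [0.5951, -0.122, 0.418]
orientation: [0.833, 0.093, 0.538, -0.095]
wrist_force: [-0.1, -0.0, -0.2]
finger_gap: 0.002
grasp_force: 0.0
```

play_rows:
  steps:
    - {"fingers": 1,"tx": -4.1,"ty": -0.75,"tz": -0.33,"rx": 0.026,"ry": -0.155,"rz": 0.025}
    - {"fingers": 1,"tx": -4.24,"ty": -0.02,"tz": -0.35,"rx": -0.001,"ry": -0.16,"rz": 0.028}
    - {"fingers": 1,"tx": -4.24,"ty": 0.73,"tz": -0.36,"rx": -0.03,"ry": -0.16,"rz": 0.03}
    - {"fingers": 1,"tx": -4.11,"ty": 1.48,"tz": -0.37,"rx": -0.059,"ry": -0.154,"rz": 0.033}
    - {"fingers": 1,"tx": -3.84,"ty": 2.21,"tz": -0.38,"rx": -0.086,"ry": -0.143,"rz": 0.036}

```text
time_s: 20.12
tcp_pos: [0.4561, -0.179, 0.2772]
orientation: [0.982, 0.037, 0.182, -0.015]
wrist_force: [-0.9, -0.5, -0.2]
finger_gap: 0.007
grasp_force: 0.0
```

```bash
cat > lid.py <<'E'
from kin import *
H=np.array([.605,-.342,0]); e=np.array([.996,-.087,0]); f=np.array([.087,.996,0])
loc=lambda x,z,y=-.055: H+e*x+f*y+[0,0,z+.019]
E
python3 - <<'E'
from lid import *
q=r.get_obs()['joint_positions']
c=G(loc(-.05,.40),-5,0,[-.61,.4,1,0,1.6,1.04])
a=G(loc(.06,.36),-5,0,[-.61,.72,.77,0,1.6,1.04])
for s,t in [(q,c),(c,a)]:
    for i in range(5): print(fk(s+(t-s)*i/4)[0].round(3),end=' ')
    print()
jplan([c,a])
E
```

```text
PAR [ 1.000e-04  4.650e-02  2.587e-01  4.872e-01  4.377e-01 -4.070e-02
  2.665e-01] max err mm 0.3 cond 14.0
ik [-0.69  0.5   0.99  0.    1.64  0.97] err 0.0
ik [-0.61  0.75  0.68  0.    1.71  1.05] err 0.0
[ 0.456 -0.179  0.277] [ 0.496 -0.231  0.314] [ 0.525 -0.286  0.349] [ 0.543 -0.341  0.381] [ 0.55  -0.392  0.411] 
[ 0.55  -0.392  0.411] [ 0.579 -0.397  0.403] [ 0.606 -0.401  0.394] [ 0.634 -0.402  0.383] [ 0.66  -0.402  0.371] 
model err mm [-0.  0. -0.] q [-0.6   0.05  1.95  0.31  0.88  0.73]
seg 6 min z 0.277
seg 2 min z 0.371
[3.25, 3.62, -1.49, 0.01, -0.052, 0.005]
[2.66, 3.7, -1.74, 0.002, -0.057, 0.013]
[2.1, 3.71, -1.92, -0.005, -0.061, 0.022]
[1.58, 3.65, -2.03, -0.011, -0.064, 0.032]
[1.09, 3.52, -2.05, -0.015, -0.065, 0.042]
[0.66, 3.32, -1.99, -0.018, -0.065, 0.053]
[5.65, 0.32, 1.7, 0.0, 0.0, 0.0]
[5.34, -0.33, 2.3, 0.0, 0.0, 0.0]
```

play_rows:
  steps:
    - {"fingers": 1,"tx": 3.25,"ty": 3.62,"tz": -1.49,"rx": 0.01,"ry": -0.052,"rz": 0.005}
    - {"fingers": 1,"tx": 2.66,"ty": 3.7,"tz": -1.74,"rx": 0.002,"ry": -0.057,"rz": 0.013}
    - {"fingers": 1,"tx": 2.1,"ty": 3.71,"tz": -1.92,"rx": -0.005,"ry": -0.061,"rz": 0.022}
    - {"fingers": 1,"tx": 1.58,"ty": 3.65,"tz": -2.03,"rx": -0.011,"ry": -0.064,"rz": 0.032}
    - {"fingers": 1,"tx": 1.09,"ty": 3.52,"tz": -2.05,"rx": -0.015,"ry": -0.065,"rz": 0.042}

```text
time_s: 20.75
tcp_pos: [0.5476, -0.359, 0.3922]
orientation: [0.999, -0.016, 0.034, -0.01]
wrist_force: [0.0, -0.4, 0.0]
finger_gap: 0.003
grasp_force: 0.0
```

play_rows:
  steps:
    - {"fingers": 1,"tx": 0.66,"ty": 3.32,"tz": -1.99,"rx": -0.018,"ry": -0.065,"rz": 0.053}
    - {"fingers": 1,"tx": 5.65,"ty": 0.32,"tz": 1.7,"rx": 0,"ry": 0,"rz": 0}
    - {"fingers": 1,"tx": 5.34,"ty": -0.33,"tz": 2.3,"rx": 0,"ry": 0,"rz": 0}
    - {"fingers": 1,"tx": 0,"ty": 0,"tz": 0,"rx": 0,"ry": 0,"rz": 0}

```text
time_s: 21.25
tcp_pos: [0.6632, -0.3999, 0.3644]
orientation: [0.999, -0.041, -0.002, -0.005]
wrist_force: [-0.1, -1.6, -0.4]
finger_gap: 0.004
grasp_force: 0.0
```

```bash
python3 - <<'E'
from lid import *
w=[(loc(.06,.22),-5,0,None)]
for a in np.linspace(1.46,0.0,15):
    w.append((loc(-.1*math.cos(a)+.006*math.sin(a)+.0075, .12+.1*math.sin(a)+.006*math.cos(a)),-5,0,1))
cplan(w)
E
```

```text
PAR [ 1.000e-04  4.650e-02  2.587e-01  4.873e-01  4.377e-01 -4.070e-02
  2.665e-01] max err mm 0.3 cond 10.0
q [-0.6   0.76  0.68  0.01  1.71  1.05]
seg 3 err 0.0 q end [-0.61  0.79  0.94 -0.    1.42  1.05]
seg 1 err 0.0 q end [-0.65  0.67  1.13 -0.    1.33  1.01]
seg 1 err 0.0 q end [-0.65  0.66  1.17 -0.    1.32  1.  ]
seg 1 err 0.0 q end [-0.66  0.64  1.2  -0.    1.3   1.  ]
seg 1 err 0.0 q end [-0.67  0.62  1.23 -0.    1.28  0.99]
seg 1 err 0.0 q end [-0.68  0.61  1.27 -0.    1.26  0.98]
seg 1 err 0.0 q end [-0.69  0.6   1.3  -0.    1.24  0.97]
seg 1 err 0.0 q end [-0.69  0.59  1.33 -0.    1.22  0.97]
seg 1 err 0.0 q end [-0.7   0.59  1.35 -0.    1.2   0.96]
seg 1 err 0.0 q end [-0.71  0.58  1.38 -0.    1.18  0.95]
seg 1 err 0.0 q end [-0.71  0.58  1.4  -0.    1.16  0.95]
seg 1 err 0.0 q end [-0.72  0.58  1.43 -0.    1.13  0.94]
seg 1 err 0.0 q end [-0.72  0.59  1.44 -0.    1.11  0.94]
seg 1 err 0.0 q end [-0.72  0.59  1.46 -0.    1.09  0.94]
seg 1 err 0.0 q end [-0.72  0.6   1.47 -0.    1.07  0.93]
seg 1 err 0.0 q end [-0.73  0.61  1.48 -0.    1.05  0.93]
[-0.08, 0.12, 4.44, -0.003, 0.001, 0.002]
[-0.09, 0.11, 4.45, -0.003, 0.001, 0.002]
[-0.09, 0.09, 4.45, -0.003, 0.001, 0.002]
[-5.76, 0.0, -0.01, 0.0, 0.0, 0.0]
[-1.04, 0.0, 0.11, 0.0, 0.0, 0.0]
[-1.02, 0.0, 0.21, 0.0, 0.0, 0.0]
[-0.99, 0.0, 0.32, 0.0, 0.0, 0.0]
[-0.96, 0.0, 0.42, 0.0, 0.0, 0.0]
[-0.91, 0.0, 0.52, 0.0, 0.0, 0.0]
[-0.85, 0.0, 0.61, 0.0, 0.0, 0.0]
[-0.78, 0.0, 0.7, 0.0, 0.0, 0.0]
[-0.7, 0.0, 0.77, 0.0, 0.0, 0.0]
[-0.62, 0.0, 0.84, 0.0, 0.0, 0.0]
[-0.53, 0.0, 0.9, 0.0, 0.0, 0.0]
[-0.43, 0.0, 0.95, 0.0, 0.0, 0.0]
[-0.33, 0.0, 0.99, 0.0, 0.0, 0.0]
[-0.22, 0.0, 1.02, 0.0, 0.0, 0.0]
[-0.12, 0.0, 1.04, 0.0, 0.0, 0.0]
```

play_rows:
  steps:
    - {"fingers": 1,"tx": -0.08,"ty": 0.12,"tz": 4.44,"rx": -0.003,"ry": 0.001,"rz": 0.002}
    - {"fingers": 1,"tx": -0.09,"ty": 0.11,"tz": 4.45,"rx": -0.003,"ry": 0.001,"rz": 0.002}
    - {"fingers": 1,"tx": -0.09,"ty": 0.09,"tz": 4.45,"rx": -0.003,"ry": 0.001,"rz": 0.002}
    - {"fingers": 1,"tx": -2.4,"ty": 0,"tz": 0,"rx": 0,"ry": 0,"rz": 0}
    - {"fingers": 1,"tx": -2.4,"ty": 0,"tz": 0,"rx": 0,"ry": 0,"rz": 0}

```text
time_s: 21.88
tcp_pos: [0.6095, -0.3995, 0.2384]
orientation: [0.999, -0.045, 0.003, 0.003]
wrist_force: [0.1, -1.1, 0.4]
finger_gap: 0.006
grasp_force: 0.0
```

play_rows:
  steps:
    - {"fingers": 1,"tx": -0.96,"ty": 0,"tz": 0,"rx": 0,"ry": 0,"rz": 0}
    - {"fingers": 1,"tx": -1.04,"ty": 0,"tz": 0.11,"rx": 0,"ry": 0,"rz": 0}
    - {"fingers": 1,"tx": -1.02,"ty": 0,"tz": 0.21,"rx": 0,"ry": 0,"rz": 0}
    - {"fingers": 1,"tx": -0.99,"ty": 0,"tz": 0.32,"rx": 0,"ry": 0,"rz": 0}
    - {"fingers": 1,"tx": -0.96,"ty": 0,"tz": 0.42,"rx": 0,"ry": 0,"rz": 0}

```text
time_s: 22.5
tcp_pos: [0.5606, -0.3952, 0.2267]
orientation: [0.999, -0.046, 0.003, 0.003]
wrist_force: [0.3, -0.0, 2.0]
finger_gap: 0.005
grasp_force: 0.6
```

play_rows:
  steps:
    - {"fingers": 1,"tx": -0.91,"ty": 0,"tz": 0.52,"rx": 0,"ry": 0,"rz": 0}
    - {"fingers": 1,"tx": -0.85,"ty": 0,"tz": 0.61,"rx": 0,"ry": 0,"rz": 0}
    - {"fingers": 1,"tx": -0.78,"ty": 0,"tz": 0.7,"rx": 0,"ry": 0,"rz": 0}
    - {"fingers": 1,"tx": -0.7,"ty": 0,"tz": 0.77,"rx": 0,"ry": 0,"rz": 0}
    - {"fingers": 1,"tx": -0.62,"ty": 0,"tz": 0.84,"rx": 0,"ry": 0,"rz": 0}

```text
time_s: 23.12
tcp_pos: [0.5225, -0.3919, 0.1918]
orientation: [0.999, -0.046, 0.003, 0.003]
wrist_force: [-0.4, -0.3, 0.7]
finger_gap: 0.009
grasp_force: 0.4
```

```bash
python3 - <<'E'
from lid import *
o=r.get_obs();print(o['wrist_force'],o['tcp_pos'])
w=[]
for a in np.linspace(.42,0.0,5):
    w.append((loc(-.1*math.cos(a)+.006*math.sin(a)+.0075, .12+.1*math.sin(a)+.006*math.cos(a)),-5,0,1))
cplan(w)
for c in ['scene','side']:
    im,d=r.snapshot(c)
    for x in r.trace(c,'lid')[:1]:
        P=cloud(c,d,x['pixels']); P=P[(P[:,2]>.125)&(P[:,0]>.4)&(P[:,0]<.65)]
        X=(P-H)@e; print(c,x['p'],len(P),[(round(lo,2),np.median(P[(X>lo)&(X<lo+.03),2]).round(3)) for lo in np.arange(-.15,0,.03) if ((X>lo)&(X<lo+.03)).sum()>5])
E
```

```text
PAR [ 1.000e-04  4.650e-02  2.587e-01  4.873e-01  4.377e-01 -4.070e-02
  2.665e-01] max err mm 0.3 cond 10.0
[-0.40069366 -0.30238187  0.68698104] [ 0.52245911 -0.39187549  0.19178858]
q [-0.71  0.57  1.41 -0.    1.16  0.95]
seg 1 err 0.0 q end [-0.72  0.58  1.43 -0.    1.13  0.94]
seg 1 err 0.0 q end [-0.72  0.59  1.44 -0.    1.11  0.94]
seg 1 err 0.0 q end [-0.72  0.59  1.46 -0.    1.09  0.94]
seg 1 err 0.0 q end [-0.72  0.6   1.47 -0.    1.07  0.93]
seg 1 err 0.0 q end [-0.73  0.61  1.48 -0.    1.05  0.93]
[-0.36, -0.2, 1.45, 0.006, -0.006, -0.004]
[-0.44, 0.0, 0.96, 0.0, 0.0, 0.0]
[-0.33, 0.0, 1.0, 0.0, 0.0, 0.0]
[-0.23, 0.0, 1.03, 0.0, 0.0, 0.0]
[-0.12, 0.0, 1.04, 0.0, 0.0, 0.0]
scene 0.67 354 [(np.float64(-0.06), np.float64(0.153)), (np.float64(-0.03), np.float64(0.137))]
side 0.82 2620 [(np.float64(-0.15), np.float64(0.2)), (np.float64(-0.12), np.float64(0.192)), (np.float64(-0.09), np.float64(0.173)), (np.float64(-0.06), np.float64(0.154)), (np.float64(-0.03), np.float64(0.136))]
```

Lid follows. Finish the press.

play_rows:
  steps:
    - {"fingers": 1,"tx": -0.36,"ty": 0,"tz": 1.45,"rx": 0,"ry": 0,"rz": 0}
    - {"fingers": 1,"tx": -0.44,"ty": 0,"tz": 0.96,"rx": 0,"ry": 0,"rz": 0}
    - {"fingers": 1,"tx": -0.33,"ty": 0,"tz": 1.0,"rx": 0,"ry": 0,"rz": 0}
    - {"fingers": 1,"tx": -0.23,"ty": 0,"tz": 1.0,"rx": 0,"ry": 0,"rz": 0}
    - {"fingers": 1,"tx": 0,"ty": 0,"tz": 0.5,"rx": 0,"ry": 0,"rz": 0}

```text
time_s: 23.95
tcp_pos: [0.5093, -0.3909, 0.1424]
orientation: [0.999, -0.046, 0.003, 0.003]
wrist_force: [-0.3, 0.2, 0.9]
finger_gap: 0.01
grasp_force: 0.3
```

play_rows:
  steps:
    - {"fingers": 1,"tx": 0,"ty": 0,"tz": 0.4,"rx": 0,"ry": 0,"rz": 0}
    - {"fingers": 1,"tx": 0,"ty": 0,"tz": 0.2,"rx": 0,"ry": 0,"rz": 0}

```text
time_s: 24.2
tcp_pos: [0.5098, -0.3911, 0.1376]
orientation: [0.999, -0.046, 0.003, 0.003]
wrist_force: [-4.7, 4.0, 14.2]
finger_gap: 0.007
grasp_force: 7.1
```

play_rows:
  steps:
    - {"fingers": 1,"tx": 0,"ty": 0,"tz": 0,"rx": 0,"ry": 0,"rz": 0}
    - {"fingers": 1,"tx": 0,"ty": 0,"tz": -1.0,"rx": 0,"ry": 0,"rz": 0}
    - {"fingers": 1,"tx": 0,"ty": 0,"tz": -4,"rx": 0,"ry": 0,"rz": 0}
    - {"fingers": 1,"tx": 2,"ty": 0,"tz": -5,"rx": 0,"ry": 0,"rz": 0}
    - {"fingers": 1,"tx": 0,"ty": 0,"tz": -5,"rx": 0,"ry": 0,"rz": 0}

```text
time_s: 24.82
tcp_pos: [0.5295, -0.3918, 0.2896]
orientation: [0.999, -0.045, 0.003, 0.003]
wrist_force: [-0.6, -0.2, -0.0]
finger_gap: 0.004
grasp_force: 0.0
```

```bash
python3 - <<'E'
from lid import *
print(r.get_obs()['tcp_pos'])
for c in ['scene','side']:
    im,d=r.snapshot(c)
    for x in r.trace(c,'lid')[:1]:
        P=cloud(c,d,x['pixels']); P=P[(P[:,2]>.11)&(P[:,2]<.145)&(P[:,0]>.4)&(P[:,0]<.65)]
        X=(P-H)@e; print(c,x['p'],len(P),[(round(float(lo),2),float(np.median(P[(X>lo)&(X<lo+.03),2]).round(3))) for lo in np.arange(-.15,0,.03) if ((X>lo)&(X<lo+.03)).sum()>5])
    for t in ['jar','wash_bottle','tube_rack']:
        for x in r.trace(c,t)[:1]: P=cloud(c,d,x['pixels']); print(t,round(x['p'],2),np.median(P,0).round(3))
cv2.imwrite('pics/e.png',im)
E
```

```text
PAR [ 1.000e-04  4.650e-02  2.587e-01  4.873e-01  4.377e-01 -4.070e-02
  2.665e-01] max err mm 0.3 cond 10.0
[ 0.52953572 -0.39175029  0.28957449]
scene 0.6 139 [(-0.15, 0.126), (-0.03, 0.126)]
jar 0.58 [0.555 0.15  0.059]
tube_rack 0.57 [0.386 0.485 0.033]
side 0.89 7068 [(-0.15, 0.126), (-0.12, 0.126), (-0.09, 0.126), (-0.06, 0.126), (-0.03, 0.126)]
jar 0.6 [0.549 0.147 0.037]
wash_bottle 0.93 [ 0.747 -0.213  0.095]
tube_rack 0.84 [0.38  0.372 0.031]
```

View pics/e.png

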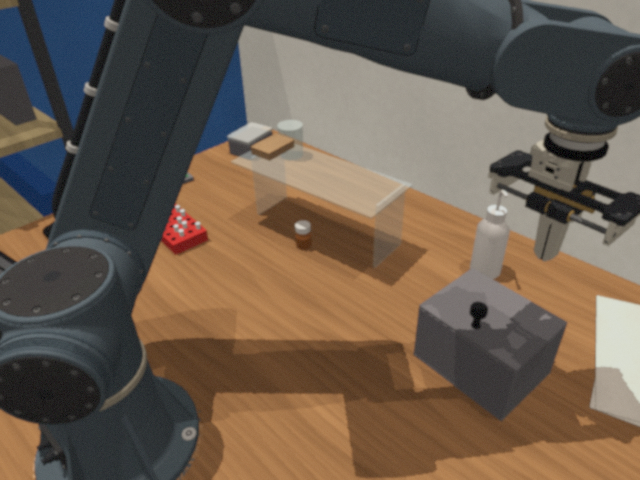

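The lid is level and shut (bin around (490,340), top at 126 mm everywhere), the jar stands at (303,235), and the rack and bottle have not moved.

```bash
python3 -c "
from plant import r
print(r.hand_in())"
```

```text
the job is handed in; nothing more can be done
None
```

Both wads are in the bin and its lid is shut level. The jar, wash bottle and tube rack look undisturbed in the final pictures, and I handed the job in at about 25 s; the hand-in returned no verdict.

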